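# Tidy the stationery into its desk trays

## Robot

A 6-joint arm with a two-finger parallel gripper is mounted at the origin on a cart in front of the work surface, level with it; the furniture and walls round the work are solid. World frame = base frame: x ahead of the robot, y to its left, z up, the work surface at z = 0. Lengths are in mm, angles in rad, forces in N, time in s.
With the tool pointing down it reaches from about 250 to 725 mm from the base axis. Payload 9.7 kg.
Tool frame: the origin (TCP) lies midway between the tips of the shut fingers; the grasp point (between the pads) lies pinch_z behind it (pinch_z is the distance from the TCP to the grasp point, in mm); z points along the fingers, y is the line along which they close (so a half turn about z gives the same grasp; the last joint's range is limited). The gripper opens to 85 mm and grips with 20 to 120 N. Pads are 22 mm wide; open, the fingers measure 114 mm over their backs; the gripper's body (76 mm by 85 mm) begins 54 mm behind the grasp point. The pads swing forward as they close: fully open they stand 13 mm farther back than shut.
Start: joints at [-1.286, 0.087, 0.176, 1.66, 0, 1.571], TCP at [154.528, -527.843, 231.284] pointing down, gripper open.
Joint ranges: [-3.13, 3.13], [-0.85, 1.81], [-1.15, 1.24], [-2.2, 2.28], [-1.44, 1.52], [-3.14, 3.14]. Speed limits (rad/s): [2.22, 2.22, 2.57, 3.14, 3.14, 3.14].

## Interface

Orientations are given as a 3x3 rotation matrix whose columns are the frame's x, y, z axes.
In Python, from station import get_obs, capture, job_done, find_in, tip_of, pinch_z gives the robot as it stands.
- The arm moves only by the shell command python3 -m pendant 'ROWS'. ROWS is JSON, a list of rows, each an object of numbers: "jaw": the finger opening in mm, from 0 to 85.4; "x", "y", "z": the shift along the tool's x, y, z in mm; "ax", "ay", "az": the turn, a rotation vector about the tool's x, y, z in rad. A call has 1 to 20 rows; each row is the pose to reach, as a shift and turn from the pose commanded when the call began, along the tool's axes at that moment; what a row does not reach only later rows make up. A row lasts 1/12 s, in which the tool goes at most 41.7 mm and 7.16 degrees, less where a joint would pass 70% of its speed; a pose out of reach is approached as far as the arm can. A call with a gripper value outside its range is refused whole. The fingers move at their own pace and stop on an object; the grip force is fixed at half the most. Time passes only in rows, so rows that repeat a pose let the fingers close. It gives the time, the measured TCP pose, the force, the opening and the grip force at its end, in the units of the state.
- get_obs(): the state, without advancing time (a new reading comes with each control period).
- capture(name): name is "scene" or "top" or "wrist"; returns a dict with "pixels" (384x512x3 uint8, red, green, blue), "z_map" (384x512 float32, mm along the optical axis (not along the pixel's ray), 0 where there is no reading), "mtx" (3x3 intrinsics, pixels), "R" (3x3) and "t" (3): a world point X has camera coordinates R X + t; the wrist camera has in their place "tool_from_camera" (4x4, takes a point from camera to tool coordinates, whose origin is the TCP and whose axes are the flange's). Camera axes: x right, y down, z forward; pixel columns grow to the right and rows downward; lengths in mm; the calibration is good to about 2 mm. A picture is of the moment at which its call begins: read the wrist's pose just before it.
- job_done(): hands the job in; it is judged then, once.
Trained networks look in a picture, given as the dict that the camera call returned (one of the last four; its "shot" number tells which), for a name from the list of things; names that differ only in an ending like _2 or _b are one class to them, and where a whole thing is asked for, a point or a joint stands for the part that bears it (a point fixed in the world has none). Each returns a list of dicts, best first, with "confidence" (0 to 1); they miss things now and then, are a little off and sometimes report something else, mostly with a low value. They report only what shows in the picture. A call takes as long as a camera call.
- find_in(name, picture): "extent" ([left, top, width, height] in pixels, round what is visible of it).
- tip_of(name, picture): "xy" ([column, row] in pixels: a listed point, or the origin of a listed thing).
The state is a dict: "time_s": time; "joints": joint angles; "dq": joint speeds; "effort": joint torques, N m; "tool_pos": TCP position; "ee_rot": TCP orientation; "contact_force": force on the tool from outside, world axes, zero at the start; "torque": the same for the moment, N m; "gripper_width": opening from 0.0 (shut) to 1.0 (fully open); "grasp_force": force on a finger pad.
Only numpy, scipy, OpenCV 4.12 (cv2) and the standard library are available. Lean on these libraries where they do the work, as an engineer would, in place of code of your own. Each camera call takes 0.05 s, during which the arm holds its last target. There are 200 camera calls.

## Task

Tidy away the stationery scattered along the front of the desk (not the things at its back): put the pencil sharpener in the small square tray, the eraser lengthwise in the narrow tray, the stamp upright in the wide tray and the glue stick upright in the round dish, each lying or standing flat on the floor of its tray and let go. Leave the USB stick and the battery where they are.

Things in the scene. Friction and masses are not known exactly. Their poses are not given: they have to be found in the camera images.
- sharpener: grey metal pencil sharpener, a wedge-like block 15 (x) x 25 (y) x 12 mm high, loose; origin at the centre of its underside, z up, long side along its y
- eraser: green and white eraser lying flat, 19 (x) x 38 (y) x 12 mm high, loose; origin at the centre of its underside, z up, long side along its y
- stamp: office stamp standing upright, loose: red base 30 (x) x 46 (y) x 14 mm high, with an upright teal handle about 18 mm thick in the middle from 14 to 56 mm height; origin at the centre of its underside, z up; it is the one among the trays in the front part of the desk (a like thing far back by the wall is only furnishing)
- glue_stick: glue stick standing upright, loose: round, 26 mm across, 87 mm high, teal cap above and white body below; origin at the centre of its underside, z up; it is the one among the trays in the front part of the desk (a like thing far back by the wall is only furnishing)
- usb_stick: bystander: black USB stick lying flat, 52 (x) x 18 (y) x 9 mm high, with a bare metal plug at its -x end; origin at the centre of its underside; not to be moved
- battery: bystander: round battery lying on its side, 15 (x) x 50 (y) x 15 mm high; origin at the centre of its underside; not to be moved
- square_tray: small square wooden tray fixed to the desk, 56 x 56 mm outside, 46 x 46 mm inside; its floor is 3 mm above the desk, its rim 8 mm above the desk, walls 5 mm thick; origin on the desk under its centre, z up
- narrow_tray: narrow oblong wooden tray fixed to the desk, 46 (x) x 86 (y) mm outside, 36 (x) x 76 (y) mm inside, too narrow for the eraser to lie across it; floor 3 mm and rim 8 mm above the desk, walls 5 mm; origin on the desk under its centre, z up, long side along its y
- wide_tray: the largest wooden tray, a wide rectangle fixed to the desk, 76 (x) x 92 (y) mm outside, 66 (x) x 82 (y) mm inside; floor 3 mm and rim 8 mm above the desk, walls 5 mm; origin on the desk under its centre, z up, long side along its y. (Around the work: a desk lamp's head hangs about 0.47 m above the back of the desk straight ahead of the robot, from about x = 0.68 m on, and a post stands at the right front corner; arms swinging across fully stretched can hit them)
- round_dish: round wooden dish fixed to the desk, 66 mm across outside, 56 mm inside; floor 3 mm and rim 8 mm above the desk, wall 5 mm; origin on the desk under its centre, z up

How it is judged:
By the outcome, as a careful person would: the job done as asked, in the order asked, and still so for the second after the job is handed in, with the robot touching nothing.
It also fails if it takes over 112 s, if anything falls off the work surface, if the arm or the gripper's body presses on something with over 40 N, if the wrist force passes 120 N, or if a joint passes its speed limit or range.

## Working session

There is one attempt and no reset: what is moved stays moved. The work goes in short steps, Python scripts to look and compute and a shell command to move; the robot and the scene stay as the last step left them, time stands still between calls to the robot, and variables do not carry over. Pictures are saved under pics/ and viewed, at most 14 in all, crops included, and the job is handed in when it is done.

```bash
ls; mkdir -p pics; cat > h.py <<'E'
import numpy as np, cv2
from station import *
np.set_printoptions(precision=1,suppress=True)
def save(p,n): cv2.imwrite('pics/'+n,p['pixels'][:,:,::-1])
def cam(p,obs=None):
    # returns world_from_camera R,t
    if 'R' in p: R=np.array(p['R']);return R.T,-R.T@np.array(p['t'])
    T=np.array(p['tool_from_camera']);Rt=np.array(obs['ee_rot']);
    return Rt@T[:3,:3],Rt@T[:3,3]+np.array(obs['tool_pos'])
def cloud(p,obs=None):
    z=p['z_map'];K=np.array(p['mtx']);v,u=np.indices(z.shape)
    P=np.stack([(u-K[0,2])/K[0,0]*z,(v-K[1,2])/K[1,1]*z,z],-1)
    R,t=cam(p,obs);W=P@R.T+t;W[z<=0]=np.nan;return W
def ray(p,uv,h,obs=None):
    K=np.array(p['mtx']);R,t=cam(p,obs)
    d=R@np.linalg.solve(K,[uv[0],uv[1],1]);return t+d*(h-t[2])/d[2]
E
python3 - <<'E'
from h import *
o=get_obs();print(o['tool_pos'],np.array(o['ee_rot']),o['time_s'],pinch_z)
for c in ['top','scene']:
    p=capture(c);save(p,c+'0.png');W=cloud(p)
    for n in 'sharpener eraser stamp glue_stick usb_stick battery square_tray narrow_tray wide_tray round_dish'.split():
        f=find_in(n,p)[:2]
        for d in f:
            l,t,w,h=d['extent'];uv=(l+w/2,t+h/2);print(c,n,round(d['confidence'],2),np.array(d['extent']),ray(p,uv,5)[:2],W[int(uv[1]),int(uv[0])])
        for d in tip_of(n,p)[:1]: print('   tip',round(d['confidence'],2),np.array(d['xy']),ray(p,d['xy'],2)[:2])
E
```

```text
pics
[ 154.5 -527.6  230.6] [[ 1.   0.3 -0. ]
 [ 0.3 -1.   0. ]
 [-0.  -0.  -1. ]] 0.0 18.700000000000003
top sharpener 0.54 [171.5 183.3  38.5  26.5] [472.4 257.6] [474.6 261.5   0.3]
   tip 0.55 [221.7 166.9] [593.8 200.7]
top eraser 0.54 [171.7 178.4  38.7  30.4] [481.5 260. ] [482.7 260.3   6.9]
top eraser 0.42 [324.1 233.   12.3  15.9] [ 468.2 -180.1] [ 458.1 -174.9   51.6]
   tip 0.43 [365.6 203.6] [ 612.9 -252.6]
top stamp 0.67 [321.6 234.   13.5  15.8] [ 463.8 -175.5] [ 460.9 -172.4   24.2]
   tip 0.61 [329.1 243.1] [ 461.8 -178.8]
top glue_stick 0.73 [134.5 174.8  14.8  16.3] [468.  415.9] [452.6 395.7  69.1]
   tip 0.47 [146.6 191.8] [446.5 392.2]
top usb_stick 0.53 [170.6 141.5  29.5  19.8] [607.6 326.2] [607.6 327.1   7.4]
top usb_stick 0.39 [279.2 218.5   8.2  15.9] [468.3 -36.6] [466.9 -35.6  13.9]
   tip 0.6 [282.  230.2] [456.9 -36.2]
top battery 0.69 [170.9 181.9  37.9  28.7] [472.4 260.5] [471.8 262.7   7.1]
top battery 0.51 [229.3 210.3  14.8   6.6] [463.8 107.6] [462.6 108.9  13.8]
   tip 0.56 [281.4 227.2] [465.2 -31.8]
top square_tray 0.75 [255.1 181.8  17.4  19
[... 884 characters left out ...]
  60.8]
   tip 0.69 [214.3 269.3] [466.1 399.4]
   tip 0.62 [279.5 197.4] [472.1 -35.6]
scene battery 0.51 [255.  210.3  11.6  13.4] [470.7 110.6] [467.2 123.9  13.4]
   tip 0.38 [207.  218.2] [616.1 194.3]
scene square_tray 0.54 [234.6 198.4  22.5   9.7] [550.8  58.8] [556.   54.8   2.3]
   tip 0.54 [242.3 202.7] [565.   56.9]
scene narrow_tray 0.61 [172.8 231.6  22.   15. ] [612.6 326.4] [616.5 324.8   3. ]
   tip 0.78 [182.3 240.1] [616.  329.2]
scene wide_tray 0.92 [218.4 229.7  38.5  27.8] [465.8 270.7] [470.6 265.7   2.3]
   tip 0.92 [235.8 243.5] [472.7 269.2]
scene round_dish 0.42 [253.  175.9  19.4  12. ] [ 567.9 -102.5] [ 574.8 -111.2    2.8]
   tip 0.66 [207.8 216. ] [620.7 182.2]
```

```bash
python3 - <<'E'
import cv2
a=cv2.imread('pics/top0.png')[120:280,110:400];cv2.imwrite('pics/top0c.png',cv2.resize(a,None,fx=2.7,fy=2.7,interpolation=cv2.INTER_CUBIC))
E
```

```text
(no output)
```

View pics/top0c.png

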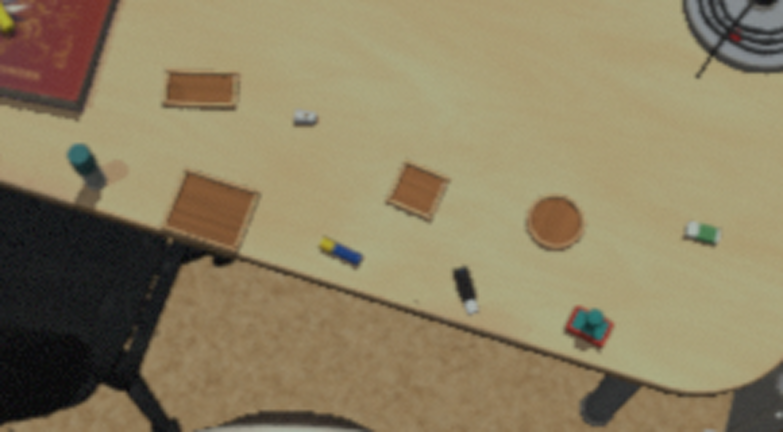

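Top view (crop scale 2.7, offset 110,120): narrow tray (183,152), sharpener (223,164), wide tray (190,198), glue stick (141,180), square tray (264,191), dish (315,202), eraser (370,206), stamp (329,241), and battery and USB between them. So the sharpener is at about (600,198) and the eraser at about (610,-253).

```bash
cat >> h.py <<'E'
from scipy.spatial.transform import Rotation as Ro
def go(x,y,z,yaw,flip=True):
    "tool pointing down, tool y axis at world angle yaw (deg); prints shift/turn in tool axes; z is TCP height"
    o=get_obs();R=np.array(o['ee_rot']);best=[]
    for a in ([yaw,yaw+180] if flip else [yaw]):
        a=np.radians(a);Y=np.array([np.cos(a),np.sin(a),0]);Z=np.array([0,0,-1.]);T=np.stack([np.cross(Y,Z),Y,Z],1)
        rv=Ro.from_matrix(R.T@T).as_rotvec();best.append((np.linalg.norm(rv),rv))
    best.sort(key=lambda b:b[0])
    d=R.T@(np.array([x,y,z])-np.array(o['tool_pos']))
    print('shift',d,'n',np.linalg.norm(d)/41.7,'joints',np.round(o['joints'],2),'t',o['time_s'])
    for b in best: print('  turn',np.round(b[1],3),'rows',np.degrees(b[0])/7.16)
E
python3 - <<'E'
from h import *
p=capture('wrist');print(np.array(p['tool_from_camera']),np.array(p['mtx']))
print(np.degrees(np.arctan2(*np.array(get_obs()['ee_rot'])[[1,0],1])))
go(570,170,230,-73)
E
```

```text
[[   0.    -1.    -0.3   69.7]
 [   1.     0.    -0.     0.4]
 [   0.    -0.3    1.  -142.3]
 [   0.     0.     0.     1. ]] [[342.3   0.  256.3]
 [  0.  342.3 195.2]
 [  0.    0.    1. ]]
-73.68220861202697
shift [ 594.8 -553.     1.3] n 19.476010004661884 joints [-1.3  0.1  0.2  1.7  0.   1.6] t 2.15
  turn [-0. -0. -0.] rows 0.09528109148689352
  turn [-0.   0.   3.1] rows 25.04438427168717
```

```bash
python3 - <<'E'
from h import *
go(570,170,230,10)
E
```

```text
shift [ 594.8 -553.     1.3] n 19.476010004661884 joints [-1.3  0.1  0.2  1.7  0.   1.6] t 2.15
  turn [-0.  -0.  -1.5] rows 11.687459307466327
  turn [-0.   0.   1.7] rows 13.452205503695838
```

```bash
R='x'; python3 -m pendant '[{"x":595,"y":-553,"z":1,"az":-1.46},{"x":595,"y":-553,"z":1,"az":-1.46},{"x":595,"y":-553,"z":1,"az":-1.46},{"x":595,"y":-553,"z":1,"az":-1.46},{"x":595,"y":-553,"z":1,"az":-1.46},{"x":595,"y":-553,"z":1,"az":-1.46},{"x":595,"y":-553,"z":1,"az":-1.46},{"x":595,"y":-553,"z":1,"az":-1.46},{"x":595,"y":-553,"z":1,"az":-1.46},{"x":595,"y":-553,"z":1,"az":-1.46},{"x":595,"y":-553,"z":1,"az":-1.46},{"x":595,"y":-553,"z":1,"az":-1.46},{"x":595,"y":-553,"z":1,"az":-1.46},{"x":595,"y":-553,"z":1,"az":-1.46},{"x":595,"y":-553,"z":1,"az":-1.46},{"x":595,"y":-553,"z":1,"az":-1.46},{"x":595,"y":-553,"z":1,"az":-1.46},{"x":595,"y":-553,"z":1,"az":-1.46},{"x":595,"y":-553,"z":1,"az":-1.46},{"x":595,"y":-553,"z":1,"az":-1.46}]'
python3 - <<'E'
from h import *
o=get_obs();p=capture('wrist');save(p,'w1.png');print(o['tool_pos'],o['joints'],o['time_s'])
np.savez('w1.npz',pos=o['tool_pos'],rot=o['ee_rot'],**{k:p[k] for k in('pixels','z_map','mtx','tool_from_camera')})
for n in 'sharpener battery square_tray narrow_tray wide_tray glue_stick'.split():
    for d in find_in(n,p)[:1]: 
        l,t,w,h=d['extent'];print(n,round(d['confidence'],2),np.array(d['extent']),ray(p,(l+w/2,t+h/2),6,o)[:2])
    for d in tip_of(n,p)[:1]: print('   tip',round(d['confidence'],2),np.array(d['xy']),ray(p,d['xy'],0,o)[:2])
E
```

```text
[ 154.5 -527.8  231.3] [-1.3  0.1  0.2  1.7  0.   1.6] 2.15invalid input at $[0]: expected keys jaw, x, y, z, ax, ay, az
```

View pics/w1.png

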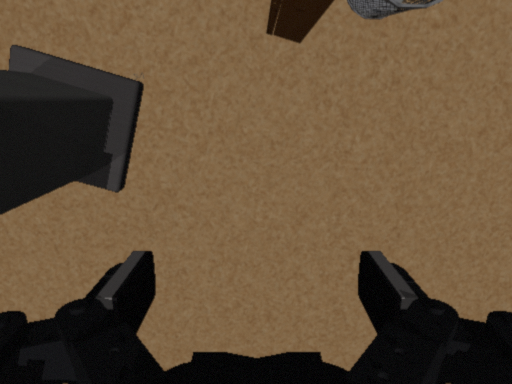

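Wrist view: floor only, the move was refused (every row needs all seven keys). Sending it again with all keys.

```bash
python3 -m pendant '[{"jaw":85,"x":595,"y":-553,"z":1,"ax":0,"ay":0,"az":-1.46},{"jaw":85,"x":595,"y":-553,"z":1,"ax":0,"ay":0,"az":-1.46},{"jaw":85,"x":595,"y":-553,"z":1,"ax":0,"ay":0,"az":-1.46},{"jaw":85,"x":595,"y":-553,"z":1,"ax":0,"ay":0,"az":-1.46},{"jaw":85,"x":595,"y":-553,"z":1,"ax":0,"ay":0,"az":-1.46},{"jaw":85,"x":595,"y":-553,"z":1,"ax":0,"ay":0,"az":-1.46},{"jaw":85,"x":595,"y":-553,"z":1,"ax":0,"ay":0,"az":-1.46},{"jaw":85,"x":595,"y":-553,"z":1,"ax":0,"ay":0,"az":-1.46},{"jaw":85,"x":595,"y":-553,"z":1,"ax":0,"ay":0,"az":-1.46},{"jaw":85,"x":595,"y":-553,"z":1,"ax":0,"ay":0,"az":-1.46},{"jaw":85,"x":595,"y":-553,"z":1,"ax":0,"ay":0,"az":-1.46},{"jaw":85,"x":595,"y":-553,"z":1,"ax":0,"ay":0,"az":-1.46},{"jaw":85,"x":595,"y":-553,"z":1,"ax":0,"ay":0,"az":-1.46},{"jaw":85,"x":595,"y":-553,"z":1,"ax":0,"ay":0,"az":-1.46},{"jaw":85,"x":595,"y":-553,"z":1,"ax":0,"ay":0,"az":-1.46},{"jaw":85,"x":595,"y":-553,"z":1,"ax":0,"ay":0,"az":-1.46},{"jaw":85,"x":595,"y":-553,"z":1,"ax":0,"ay":0,"az":-1.46},{"jaw":85,"x":595,"y":-553,"z":1,"ax":0,"ay":0,"az":-1.46},{"jaw":85,"x":595,"y":-553,"z":1,"ax":0,"ay":0,"az":-1.46},{"jaw":85,"x":595,"y":-553,"z":1,"ax":0,"ay":0,"az":-1.46}]'
cat > look.py <<'E'
import sys
from h import *
o=get_obs();p=capture('wrist');save(p,sys.argv[1]+'.png');print(np.array(o['tool_pos']),np.round(o['joints'],2),o['time_s'])
np.savez(sys.argv[1]+'.npz',W=cloud(p,o),pos=o['tool_pos'],rot=o['ee_rot'],**{k:p[k] for k in('pixels','z_map','mtx','tool_from_camera')})
for n in sys.argv[2:]:
    for d in find_in(n,p)[:1]: 
        l,t,w,h=d['extent'];print(n,round(d['confidence'],2),np.array(d['extent']),ray(p,(l+w/2,t+h/2),6,o)[:2])
    for d in tip_of(n,p)[:1]: print('   tip',round(d['confidence'],2),np.array(d['xy']),ray(p,d['xy'],0,o)[:2])
E
python3 look.py w2 sharpener battery square_tray narrow_tray wide_tray glue_stick
```

```text
time_s: 4.47
tool_pos: [571.5, 173.9, 229.2]
ee_rot: [[-0.175, 0.985, -0.0], [0.985, 0.175, 0.001], [0.001, -0.0, -1.0]]
contact_force: [0.4, -0.0, -0.2]
gripper_width: 0.997
grasp_force: 0.0
[571.5 173.9 229.2] [0.3 0.2 0.3 1.7 0.  1.7] 4.4667
sharpener 0.85 [286.8 130.1  13.9  29.1] [607.1 201.7]
   tip 0.61 [292.8 148.6] [607.7 196.7]
battery 0.78 [145.1 180.   21.1  49.2] [468.7 109. ]
   tip 0.73 [157.1 202.5] [468.5 109.6]
   tip 0.93 [230.9 262. ] [562.6  50.9]
narrow_tray 0.75 [291.4   0.   49.6  65.2] [606.2 312.7]
   tip 0.8 [316.1  18. ] [604.  326.6]
   tip 0.83 [172.5  58.8] [469.  264.5]
```

View pics/w2.png

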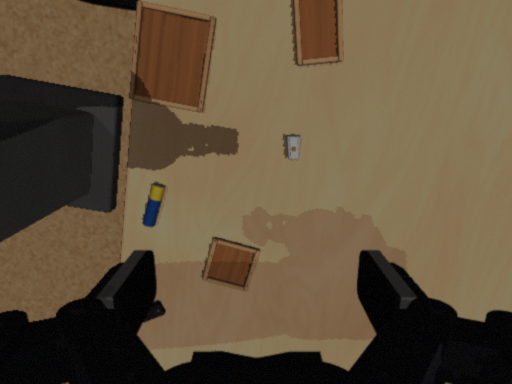

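View: wide tray centre (173,57), narrow tray (318,25, cut off at top), sharpener (293,147), battery (153,205), square tray (231,264). Next, orientation from masks projected to world.

```bash
cat >> h.py <<'E'
def rect(f,box,kind,h=None,ref=None):
    """min-area rectangle in world xy of the blob in a pixel box. kind 'tray' = brown wood, 'hi' = points above h"""
    d=np.load(f+'.npz');l,t,r,b=box;W=d['W'];px=d['pixels'];m=np.zeros(W.shape[:2],np.uint8)
    hsv=cv2.cvtColor(px,cv2.COLOR_RGB2HSV)
    if kind=='tray': s=(hsv[...,1]>130)&(hsv[...,0]<18)&(W[...,2]<20)
    elif kind=='hi': s=(W[...,2]>h)
    elif kind=='grey': s=(hsv[...,1]<60)
    m[t:b,l:r]=s[t:b,l:r]
    n,lab,st,_=cv2.connectedComponentsWithStats(m);k=1+np.argmax(st[1:,4]);P=W[lab==k];P=P[np.isfinite(P[:,0])]
    (c,s,a)=cv2.minAreaRect(P[:,:2].astype(np.float32))
    if s[0]<s[1]: a+=90;s=s[::-1]
    print(f,kind,'n',len(P),'c',np.array(c),'mean',P.mean(0),'size',np.array(s),'long-axis deg',round((a+90)%180-90,1),'ztop',np.percentile(P[:,2],95))
E
python3 - <<'E'
from h import *
W=np.load('w2.npz')['W'];print(W[140:156:3,284:304:3,2])
for b,k in [((280,125,306,166),'hi'),((280,125,306,166),'grey'),((190,225,270,300),'tray'),((125,0,225,115),'tray'),((285,0,350,75),'tray')]: rect('w2',b,k,5)
E
```

```text
[[ 0.4 10.3 11.5 10.8 11.6 10.7 -0.4]
 [ 0.3  9.2 11.5 11.8 11.1 11.5  0.4]
 [-0.9  6.8 11.9 11.5 12.5 10.8 -0.2]
 [ 0.9  4.4 11.6 13.2 11.7 12.1  0.5]
 [ 0.4  1.1 11.4 12.  12.2 11.8 -0.4]
 [ 0.5  0.8 11.3 13.  12.8 -0.4 -0.5]]
w2 hi n 303 c [606.9 199.3] mean [606.4 200.   11.6] size [24.7 13.8] long-axis deg -77.1 ztop 13.095942819954672
w2 grey n 299 c [606.6 199.2] mean [606.1 200.4  11. ] size [24.6 14. ] long-axis deg -78.8 ztop 12.966294810610712
w2 tray n 1579 c [562.   50.7] mean [562.1  48.5   3.4] size [54.7 53.6] long-axis deg 83.0 ztop 7.494181539030853
w2 tray n 6307 c [469.1 263.4] mean [467.2 265.3   3.2] size [89.7 75.5] long-axis deg 89.2 ztop 7.077699008896528
w2 tray n 2235 c [607.7 315.4] mean [607.9 317.    3. ] size [57.4 38.2] long-axis deg -74.1 ztop 4.801506045628807
```

```bash
python3 - <<'E'
from h import *
go(606.7,199.3,60,102); go(606.7,199.3,5,102)
E
```

```text
shift [ 23.   41.1 170.6] n 4.244725588456998 joints [ 0.3  0.2  0.3  1.7 -0.   1.7] t 5.1167
  turn [ 0.  -0.   1.5] rows 12.280717360462715
  turn [ 0.   0.  -1.6] rows 12.858948404548896
shift [ 23.   41.1 225.6] n 5.527192641845853 joints [ 0.3  0.2  0.3  1.7 -0.   1.7] t 5.1167
  turn [ 0.  -0.   1.5] rows 12.280717360462715
  turn [ 0.   0.  -1.6] rows 12.858948404548896
```

```bash
sed -i 's/np.round(b\[1\],3)/b[1].round(3).tolist()/' h.py; python3 -m pendant '[{"jaw":60,"x":23,"y":41,"z":0,"ax":0,"ay":0,"az":-0.6},{"jaw":60,"x":23,"y":41,"z":40,"ax":0,"ay":0,"az":-1.607},{"jaw":60,"x":23,"y":41,"z":80,"ax":0,"ay":0,"az":-1.607},{"jaw":60,"x":23,"y":41,"z":120,"ax":0,"ay":0,"az":-1.607},{"jaw":60,"x":23,"y":41,"z":160,"ax":0,"ay":0,"az":-1.607},{"jaw":60,"x":23,"y":41,"z":170,"ax":0,"ay":0,"az":-1.607},{"jaw":60,"x":23,"y":41,"z":170,"ax":0,"ay":0,"az":-1.607},{"jaw":60,"x":23,"y":41,"z":170,"ax":0,"ay":0,"az":-1.607},{"jaw":60,"x":23,"y":41,"z":170,"ax":0,"ay":0,"az":-1.607},{"jaw":60,"x":23,"y":41,"z":170,"ax":0,"ay":0,"az":-1.607},{"jaw":60,"x":23,"y":41,"z":170,"ax":0,"ay":0,"az":-1.607},{"jaw":60,"x":23,"y":41,"z":170,"ax":0,"ay":0,"az":-1.607},{"jaw":60,"x":23,"y":41,"z":170,"ax":0,"ay":0,"az":-1.607},{"jaw":60,"x":23,"y":41,"z":170,"ax":0,"ay":0,"az":-1.607},{"jaw":60,"x":23,"y":41,"z":170,"ax":0,"ay":0,"az":-1.607},{"jaw":60,"x":23,"y":41,"z":170,"ax":0,"ay":0,"az":-1.607}]'
python3 look.py w3 sharpener
python3 - <<'E'
from h import *
go(606.7,199.3,5,102)
E
```

```text
time_s: 6.45
tool_pos: [606.6, 199.7, 60.3]
ee_rot: [[-0.979, -0.205, 0.0], [-0.205, 0.979, -0.0], [-0.0, -0.0, -1.0]]
contact_force: [-0.0, -0.7, -0.0]
gripper_width: 0.704
grasp_force: 0.0
[606.6 199.7  60.3] [ 0.3  0.3  0.1  1.4 -0.   0.1] 6.45
sharpener 0.69 [235.8 202.9  38.5  27.2] [606.8 198.7]
shift [ 0.  -0.5 55.3] n 1.3263195504130556 joints [ 0.3  0.3  0.1  1.4 -0.   0.1] t 6.6
  turn [-0.0, 0.0, -0.001] rows 0.008491207202607202
  turn [0.0, 0.0, 3.141] rows 25.13117996424044
```

View pics/w3.png

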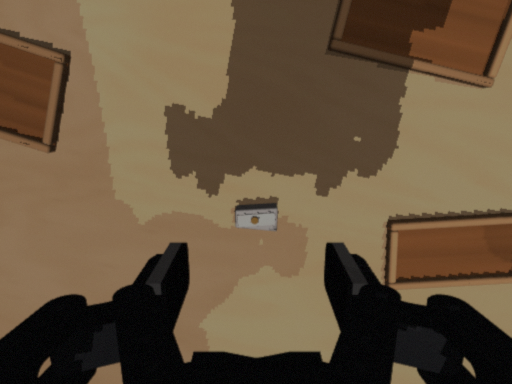

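Sharpener at (256,216), centred between the fingers and square to them. Descending and gripping.

```bash
python3 -m pendant '[{"jaw":60,"x":0,"y":0,"z":30,"ax":0,"ay":0,"az":0},{"jaw":60,"x":0,"y":0,"z":50,"ax":0,"ay":0,"az":0},{"jaw":60,"x":0,"y":0,"z":55,"ax":0,"ay":0,"az":0},{"jaw":60,"x":0,"y":0,"z":55,"ax":0,"ay":0,"az":0},{"jaw":15,"x":0,"y":0,"z":55,"ax":0,"ay":0,"az":0},{"jaw":15,"x":0,"y":0,"z":55,"ax":0,"ay":0,"az":0},{"jaw":15,"x":0,"y":0,"z":55,"ax":0,"ay":0,"az":0},{"jaw":15,"x":0,"y":0,"z":55,"ax":0,"ay":0,"az":0},{"jaw":15,"x":0,"y":0,"z":55,"ax":0,"ay":0,"az":0},{"jaw":15,"x":0,"y":0,"z":55,"ax":0,"ay":0,"az":0},{"jaw":15,"x":0,"y":0,"z":55,"ax":0,"ay":0,"az":0},{"jaw":15,"x":0,"y":0,"z":55,"ax":0,"ay":0,"az":0}]'
python3 - <<'E'
from h import *
go(562,50.5,9,83)
E
```

```text
time_s: 7.6
tool_pos: [607.5, 200.2, 7.3]
ee_rot: [[-0.978, -0.209, 0.003], [-0.209, 0.978, 0.001], [-0.003, 0.0, -1.0]]
contact_force: [-1.2, 1.2, 5.4]
gripper_width: 0.258
grasp_force: 58.5
shift [  75.7 -136.9   -2. ] n 3.7524424115149517 joints [0.3 0.3 0.  1.3 0.  0.1] t 7.6
  turn [0.001, 0.003, 0.332] rows 2.6592943937979365
  turn [-0.004, 0.001, -2.809] rows 22.480470307381744
```

```bash
python3 -m pendant '[{"jaw":15,"x":0,"y":0,"z":-20,"ax":0,"ay":0,"az":0},{"jaw":15,"x":0,"y":0,"z":-50,"ax":0,"ay":0,"az":0},{"jaw":15,"x":40,"y":-70,"z":-70,"ax":0,"ay":0,"az":0.15},{"jaw":15,"x":76,"y":-137,"z":-70,"ax":0,"ay":0,"az":0.332},{"jaw":15,"x":76,"y":-137,"z":-70,"ax":0,"ay":0,"az":0.332},{"jaw":15,"x":76,"y":-137,"z":-70,"ax":0,"ay":0,"az":0.332},{"jaw":15,"x":76,"y":-137,"z":-70,"ax":0,"ay":0,"az":0.332},{"jaw":15,"x":76,"y":-137,"z":-70,"ax":0,"ay":0,"az":0.332}]'
python3 look.py w4 square_tray
python3 - <<'E'
from h import *
go(562,50.5,9,83)
rect('w4',(150,100,400,300),'tray')
E
```

```text
time_s: 8.27
tool_pos: [561.1, 48.5, 76.7]
ee_rot: [[-0.992, 0.124, 0.002], [0.124, 0.992, 0.0], [-0.002, 0.0, -1.0]]
contact_force: [0.5, -0.2, -0.1]
gripper_width: 0.256
grasp_force: 58.9
[561.1  48.5  76.7] [ 0.1  0.1 -0.1  1.4  0.   0.2] 8.2667
square_tray 0.95 [216.4 165.4  84.8  83.4] [560.8  49.9]
   tip 0.74 [260.  205.6] [561.8  50.7]
shift [-0.7 -0.1 66.6] n 1.5967206447422009 joints [ 0.1  0.1 -0.1  1.4  0.   0.2] t 8.4167
  turn [0.0, 0.001, 0.001] rows 0.010358984343511091
  turn [-0.001, 0.001, -3.141] rows 25.130932057389245
w4 tray n 4696 c [558.8  49.3] mean [558.8  50.    3.2] size [52.8 49.3] long-axis deg 82.7 ztop 7.206445558066704
```

View pics/w4.png

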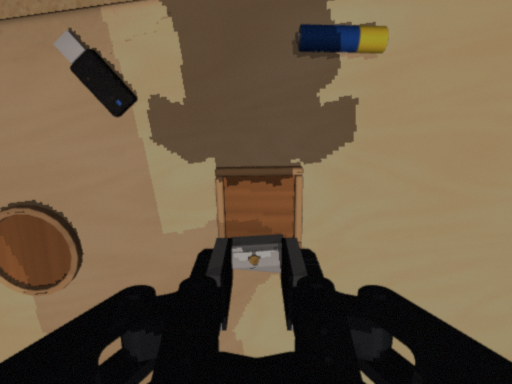

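Tray centre at (260,207), square to the gripper, with the sharpener held level at (255,255). Lowering and releasing.

```bash
python3 -m pendant '[{"jaw":15,"x":0,"y":0,"z":30,"ax":0,"ay":0,"az":0},{"jaw":15,"x":0,"y":1,"z":55,"ax":0,"ay":0,"az":0},{"jaw":15,"x":0,"y":1,"z":62,"ax":0,"ay":0,"az":0},{"jaw":15,"x":0,"y":1,"z":66,"ax":0,"ay":0,"az":0},{"jaw":15,"x":0,"y":1,"z":66,"ax":0,"ay":0,"az":0}]'
python3 -m pendant '[{"jaw":45,"x":0,"y":0,"z":0,"ax":0,"ay":0,"az":0},{"jaw":45,"x":0,"y":0,"z":0,"ax":0,"ay":0,"az":0},{"jaw":45,"x":0,"y":0,"z":0,"ax":0,"ay":0,"az":0},{"jaw":45,"x":0,"y":0,"z":0,"ax":0,"ay":0,"az":0},{"jaw":45,"x":0,"y":0,"z":-30,"ax":0,"ay":0,"az":0},{"jaw":45,"x":0,"y":0,"z":-70,"ax":0,"ay":0,"az":0},{"jaw":60,"x":0,"y":0,"z":-110,"ax":0,"ay":0,"az":0},{"jaw":60,"x":0,"y":0,"z":-150,"ax":0,"ay":0,"az":0}]'
python3 look.py w5 sharpener square_tray round_dish
python3 - <<'E'
from h import *
rect('w5',(180,120,360,300),'hi',10);go(580,-200,200,10)
E
```

```text
time_s: 8.83
tool_pos: [560.5, 52.1, 10.3]
ee_rot: [[-0.993, 0.12, -0.001], [0.12, 0.993, 0.0], [0.001, 0.0, -1.0]]
contact_force: [-1.5, -0.2, 2.2]
gripper_width: 0.257
grasp_force: 59.4
time_s: 9.5
tool_pos: [560.5, 51.0, 160.9]
ee_rot: [[-0.993, 0.121, -0.001], [0.121, 0.993, -0.0], [0.001, -0.0, -1.0]]
contact_force: [0.7, 0.8, 0.2]
gripper_width: 0.702
grasp_force: 0.0
[560.5  51.  160.9] [ 0.1  0.1  0.1  1.5 -0.   0.2] 9.5
sharpener 0.73 [241.6 166.8  29.7  24.5] [560.8  50.8]
   tip 0.96 [258.5 178.4] [561.8  52.6]
square_tray 0.58 [223.9 148.4  62.8  63.8] [561.8  49.7]
   tip 0.73 [256.2 176. ] [559.3  50.8]
round_dish 0.73 [ 51.  181.4  72.2  64.5] [ 574.3 -107.3]
   tip 0.64 [ 88.  212.9] [ 575.4 -109.6]
w5 hi n 1831 c [562.8  81.4] mean [558.3  83.  187. ] size [22.3 13.6] long-axis deg -40.6 ztop 203.37480830239048
shift [ -49.9 -246.7  -42.3] n 6.121117522650341 joints [0.1 0.1 0.1 1.5 0.  0.2] t 9.85
  turn [-0.002, -0.002, 1.275] rows 10.19901276567249
  turn [0.002, -0.002, -1.867] rows 14.940678595239621
```

View pics/w5.png

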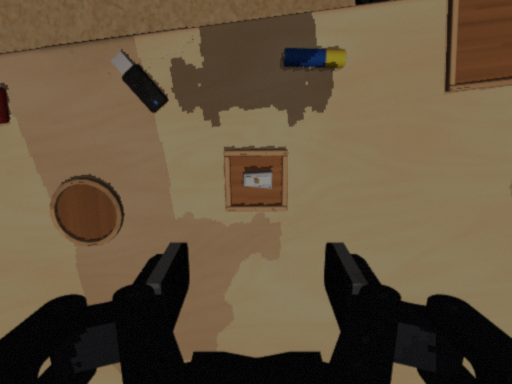

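Sharpener lies flat inside the square tray at (258,180). Next, the eraser.

```bash
python3 -m pendant '[{"jaw":60,"x":-40,"y":-270,"z":-60,"ax":0,"ay":0,"az":1.45},{"jaw":60,"x":-40,"y":-270,"z":-60,"ax":0,"ay":0,"az":1.45},{"jaw":60,"x":-40,"y":-270,"z":-60,"ax":0,"ay":0,"az":1.45},{"jaw":60,"x":-40,"y":-270,"z":-60,"ax":0,"ay":0,"az":1.45},{"jaw":60,"x":-40,"y":-270,"z":-60,"ax":0,"ay":0,"az":1.45},{"jaw":60,"x":-40,"y":-270,"z":-60,"ax":0,"ay":0,"az":1.45},{"jaw":60,"x":-40,"y":-270,"z":-60,"ax":0,"ay":0,"az":1.45},{"jaw":60,"x":-40,"y":-270,"z":-60,"ax":0,"ay":0,"az":1.45},{"jaw":60,"x":-40,"y":-270,"z":-60,"ax":0,"ay":0,"az":1.45},{"jaw":60,"x":-40,"y":-270,"z":-60,"ax":0,"ay":0,"az":1.45},{"jaw":60,"x":-40,"y":-270,"z":-60,"ax":0,"ay":0,"az":1.45},{"jaw":60,"x":-40,"y":-270,"z":-60,"ax":0,"ay":0,"az":1.45},{"jaw":60,"x":-40,"y":-270,"z":-60,"ax":0,"ay":0,"az":1.45}]'
python3 look.py w6 eraser stamp round_dish usb_stick
```

```text
time_s: 10.93
tool_pos: [567.5, -221.8, 217.6]
ee_rot: [[0.004, 1.0, -0.002], [1.0, -0.004, 0.001], [0.001, -0.002, -1.0]]
contact_force: [0.3, -0.1, -1.1]
gripper_width: 0.703
grasp_force: 0.0
[ 567.5 -221.8  217.6] [-0.4  0.2  0.3  1.6  0.   1.2] 10.9333
eraser 0.86 [285.9 188.   16.4  38.8] [ 607.9 -267.2]
   tip 0.69 [294.4 202.7] [ 608.8 -263.7]
stamp 0.57 [133.2  99.1  44.4  47.3] [ 464.8 -176.5]
   tip 0.77 [159.4 120.9] [ 467.4 -175.1]
round_dish 0.82 [227.6  14.1  68.   73.9] [ 572.6 -109.4]
   tip 0.79 [261.7  54.6] [ 572.8 -111.9]
```

View pics/w6.png

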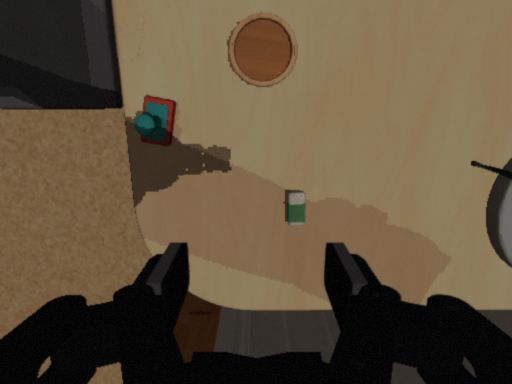

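Eraser at (296,207), nearly aligned with the image's vertical; dish at (263,50), stamp at (157,121).

```bash
python3 - <<'E'
from h import *
rect('w6',(275,175,315,235),'hi',6)
rect('w6',(215,5,310,95),'tray')
W=np.load('w6.npz')['W']; b=W[90:155,125:185].reshape(-1,3); s=b[(b[:,2]>8)&(b[:,2]<20)]
r=cv2.minAreaRect(s[:,:2].astype(np.float32));print('stamp base',r); h=b[b[:,2]>35];print('handle',h.mean(0),h.max(0),h.min(0))
go(608,-267,60,3)
E
```

```text
w6 hi n 566 c [ 609.5 -267.6] mean [ 609.4 -266.8   11.1] size [37.5 17.4] long-axis deg -88.4 ztop 12.405164853713444
w6 tray n 2917 c [ 573.4 -108.8] mean [ 573.4 -107.5    3.3] size [56.2 55.6] long-axis deg 62.4 ztop 4.992867410871804
stamp base ((467.9267272949219, -174.89022827148438), (46.16548156738281, 30.519947052001953), 79.68486022949219)
handle [ 469.5 -174.5   52.9] [ 477.5 -165.9   57.3] [ 459.1 -183.7   44.9]
shift [-45.1  40.1 159.3] n 4.084655875328144 joints [-0.4  0.2  0.3  1.6  0.   1.2] t 11.3833
  turn [-0.0, -0.0, -0.053] rows 0.4214797446321991
  turn [-0.0, 0.0, 3.089] rows 24.718185123923988
```

```bash
python3 -m pendant '[{"jaw":60,"x":-45,"y":41.5,"z":0,"ax":0,"ay":0,"az":-0.03},{"jaw":60,"x":-45.5,"y":41.5,"z":40,"ax":0,"ay":0,"az":-0.03},{"jaw":60,"x":-45.5,"y":41.5,"z":80,"ax":0,"ay":0,"az":-0.03},{"jaw":60,"x":-45.5,"y":41.5,"z":120,"ax":0,"ay":0,"az":-0.03},{"jaw":60,"x":-45.5,"y":41.5,"z":155,"ax":0,"ay":0,"az":-0.03},{"jaw":60,"x":-45.5,"y":41.5,"z":185,"ax":0,"ay":0,"az":-0.03},{"jaw":60,"x":-45.5,"y":41.5,"z":205,"ax":0,"ay":0,"az":-0.03},{"jaw":60,"x":-45.5,"y":41.5,"z":211,"ax":0,"ay":0,"az":-0.03},{"jaw":60,"x":-45.5,"y":41.5,"z":211,"ax":0,"ay":0,"az":-0.03}]'
python3 -m pendant '[{"jaw":12,"x":0,"y":0,"z":0,"ax":0,"ay":0,"az":0},{"jaw":12,"x":0,"y":0,"z":0,"ax":0,"ay":0,"az":0},{"jaw":12,"x":0,"y":0,"z":0,"ax":0,"ay":0,"az":0},{"jaw":12,"x":0,"y":0,"z":0,"ax":0,"ay":0,"az":0},{"jaw":12,"x":0,"y":0,"z":0,"ax":0,"ay":0,"az":0},{"jaw":12,"x":0,"y":0,"z":0,"ax":0,"ay":0,"az":0},{"jaw":12,"x":0,"y":0,"z":0,"ax":0,"ay":0,"az":0},{"jaw":12,"x":0,"y":0,"z":0,"ax":0,"ay":0,"az":0},{"jaw":12,"x":0,"y":0,"z":0,"ax":0,"ay":0,"az":0}]'
python3 - <<'E'
from h import *
go(600,310,200,13)
E
```

```text
time_s: 12.13
tool_pos: [608.3, -267.0, 6.5]
ee_rot: [[-0.029, 1.0, -0.003], [1.0, 0.029, 0.001], [0.001, -0.003, -1.0]]
contact_force: [-0.3, 0.2, 0.7]
gripper_width: 0.701
grasp_force: 0.0
time_s: 12.88
tool_pos: [610.3, -267.9, 10.5]
ee_rot: [[-0.029, 1.0, 0.003], [1.0, 0.029, -0.001], [-0.001, 0.003, -1.0]]
contact_force: [-0.2, 1.2, 6.5]
gripper_width: 0.157
grasp_force: 58.6
shift [ 577.7    7.  -190.3] n 14.58575986894273 joints [-0.4  0.4  0.1  1.3  0.   1.1] t 12.8833
  turn [0.003, 0.002, -0.198] rows 1.5829641714683236
  turn [0.002, -0.004, 2.944] rows 23.55690329956319
```

```bash
python3 -m pendant '[{"jaw":12,"x":0,"y":0,"z":-15,"ax":0,"ay":0,"az":0},{"jaw":12,"x":0,"y":0,"z":-40,"ax":0,"ay":0,"az":0},{"jaw":12,"x":0,"y":0,"z":-60,"ax":0,"ay":0,"az":0},{"jaw":12,"x":0,"y":0,"z":-60,"ax":0,"ay":0,"az":0}]'
python3 look.py w7 eraser
```

```text
time_s: 13.22
tool_pos: [611.5, -268.4, 74.2]
ee_rot: [[-0.029, 1.0, 0.007], [1.0, 0.029, -0.003], [-0.003, 0.007, -1.0]]
contact_force: [0.4, -0.7, 0.8]
gripper_width: 0.153
grasp_force: 58.6
[ 611.5 -268.4   74.2] [-0.4  0.4  0.2  1.4 -0.   1.1] 13.2167
eraser 0.63 [233.6 208.2  44.   83.9] [ 612.5 -297.7]
   tip 0.83 [255.9 244.2] [ 612.7 -296.1]
```

View pics/w7.png

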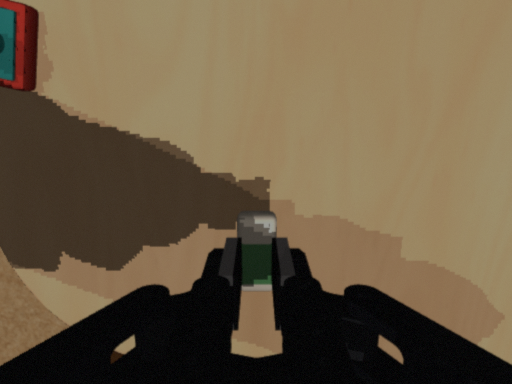

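```bash
python3 - <<'E'
from h import *
W=np.load('w7.npz')['W'];print(W[212:290:8,248:266:6,2]);print(W[250,256])
o=get_obs();print(np.array(o['tool_pos']),o['ee_rot'])
go(600,310,200,13)
E
```

```text
[[68.5 67.5 67.3]
 [74.  75.  74. ]
 [73.8 74.8 74.1]
 [75.3 74.5 74.7]
 [74.8 74.  74.5]
 [74.1 75.1 75.6]
 [74.5 76.1 74.6]
 [75.9 75.6 75. ]
 [74.6 74.4 74.8]
 [75.4 74.8 75.2]]
[ 611.4 -265.    75.3]
[ 609.5 -267.5   68.6] [[-0.  1.  0.]
 [ 1.  0. -0.]
 [-0.  0. -1.]]
shift [ 577.5    7.4 -131.6] n 14.204884859661513 joints [-0.4  0.4  0.2  1.4 -0.   1.1] t 13.3667
  turn [0.001, 0.0, -0.198] rows 1.583219368169834
  turn [0.001, -0.001, 2.944] rows 23.55645817094852
```

```bash
python3 - <<'E'
from h import *
d=np.load('w7.npz');W=d['W'];print('rel to TCP z (74.2 frame), tool coords');R=d['rot'];P=(W-d['pos'])@R
for c in (225,229,233,237,276,280,284,288): print(c,[np.round(P[r,c]).astype(int).tolist() for r in range(236,300,9)])
E
python3 look.py w8 eraser
python3 - <<'E'
from h import *
W=np.load('w8.npz')['W'];print(W[212:290:12,248:266:6,2])
E
```

```text
rel to TCP z (74.2 frame), tool coords
225 [[-22, -21, 75], [10, -13, -11], [11, -12, -20], [10, -11, -27], [11, -11, -35], [12, -10, -43], [11, -10, -47], [11, -9, -53]]
229 [[-22, -18, 75], [11, -11, -12], [10, -11, -20], [10, -10, -27], [11, -9, -36], [11, -9, -42], [11, -8, -47], [10, -8, -50]]
233 [[-21, -16, 74], [10, -10, -11], [10, -9, -19], [10, -8, -28], [10, -8, -34], [9, -8, -37], [5, -8, -37], [1, -8, -37]]
237 [[9, -9, 1], [10, -8, -11], [10, -7, -20], [10, -7, -28], [10, -7, -34], [8, -6, -37], [5, -7, -37], [1, -7, -37]]
276 [[9, 9, 2], [11, 8, -12], [11, 8, -20], [10, 7, -27], [11, 7, -34], [9, 7, -37], [5, 7, -37], [1, 7, -36]]
280 [[-22, 16, 75], [11, 10, -12], [11, 9, -20], [11, 9, -28], [11, 8, -35], [8, 8, -37], [5, 8, -37], [2, 8, -37]]
284 [[-21, 19, 74], [11, 12, -12], [11, 11, -20], [11, 10, -28], [11, 10, -35], [12, 9, -43], [12, 9, -48], [9, 9, -50]]
288 [[-22, 22, 75], [10, 13, -11], [11, 13, -21], [11, 12, -29], [11, 11, -35], [12, 11, -43], [11, 10, -48], [12, 10, -53]]
[ 609.5 -267.5   68.6] [-0.4  0.4  0.2  1.4 -0.   1.1] 13.3667
eraser 0.91 [239.3 208.6  37.9  83.7] [ 611.8 -294.2]
   tip 0.9 [255.3 244.6] [ 609.8 -292.8]
[[62.1 62.7 63.4]
 [69.1 69.1 68.7]
 [69.1 68.4 68.9]
 [69.7 69.8 70.2]
 [69.5 68.9 68.5]
 [69.7 70.6 69.8]
 [68.6 68.8 69.4]]
```

The eraser is held only by the very tips: the pads swung forward while closing from wide open and rode up. I'll set it down and regrip from a narrower opening.

```bash
python3 -m pendant '[{"jaw":12,"x":0,"y":0,"z":30,"ax":0,"ay":0,"az":0},{"jaw":12,"x":0,"y":0,"z":50,"ax":0,"ay":0,"az":0},{"jaw":12,"x":0,"y":0,"z":55,"ax":0,"ay":0,"az":0},{"jaw":12,"x":0,"y":0,"z":55.5,"ax":0,"ay":0,"az":0},{"jaw":12,"x":0,"y":0,"z":55.5,"ax":0,"ay":0,"az":0},{"jaw":30,"x":0,"y":0,"z":55.5,"ax":0,"ay":0,"az":0},{"jaw":30,"x":0,"y":0,"z":55.5,"ax":0,"ay":0,"az":0},{"jaw":30,"x":0,"y":0,"z":55.5,"ax":0,"ay":0,"az":0},{"jaw":30,"x":0,"y":0,"z":57,"ax":0,"ay":0,"az":0},{"jaw":30,"x":0,"y":0,"z":61,"ax":0,"ay":0,"az":0},{"jaw":30,"x":0,"y":0,"z":61,"ax":0,"ay":0,"az":0},{"jaw":30,"x":0,"y":0,"z":61,"ax":0,"ay":0,"az":0}]'
python3 look.py w9 eraser; python3 - <<'E'
from h import *
d=np.load('w9.npz');P=(d['W']-d['pos'])@d['rot']
W=d['W'];print(W[200:300:10,256]);
for c in (215,220,225,230): print(c,[np.round(P[r,c]).astype(int).tolist() for r in range(234,262,3)])
E
```

```text
time_s: 14.52
tool_pos: [609.0, -267.3, 6.8]
ee_rot: [[-0.029, 1.0, -0.001], [1.0, 0.029, 0.0], [0.0, -0.001, -1.0]]
contact_force: [-0.0, 0.6, 0.1]
gripper_width: 0.352
grasp_force: 0.0
[ 609.  -267.3    6.8] [-0.4  0.4  0.1  1.3 -0.   1.1] 14.5167
eraser 0.8 [235.7 214.9  40.   82.7] [ 609. -268.]
   tip 0.83 [257.8 244.7] [ 609.9 -264.9]
[[ 608.4 -242.7    0.7]
 [ 608.5 -247.7   -0.1]
 [ 608.6 -249.2    9.1]
 [ 608.7 -252.9   11.5]
 [ 608.8 -257.7   11.2]
 [ 608.9 -262.2   11.8]
 [ 609.1 -267.1   11.6]
 [ 609.2 -272.3   11. ]
 [ 609.4 -277.    11.6]
 [ 609.5 -282.8   10.3]]
215 [[8, -19, 7], [6, -19, 8], [10, -18, -6], [10, -17, -9], [10, -17, -12], [11, -16, -16], [11, -16, -19], [11, -16, -22], [10, -16, -23], [10, -15, -26]]
220 [[8, -17, 6], [6, -17, 7], [10, -15, -6], [11, -15, -10], [11, -15, -13], [10, -15, -13], [9, -15, -14], [7, -15, -13], [6, -15, -14], [4, -15, -14]]
225 [[8, -14, 6], [6, -15, 7], [5, -14, 6], [3, -15, 6], [2, -15, 7], [0, -15, 8], [-1, -15, 7], [-3, -15, 7], [-5, -15, 7], [-6, -15, 8]]
230 [[8, -12, 7], [6, -12, 8], [5, -12, 6], [3, -12, 8], [2, -12, 7], [0, -12, 7], [-2, -12, 8], [-3, -12, 7], [-4, -12, 6], [-7, -13, 8]]
```

View pics/w9.png

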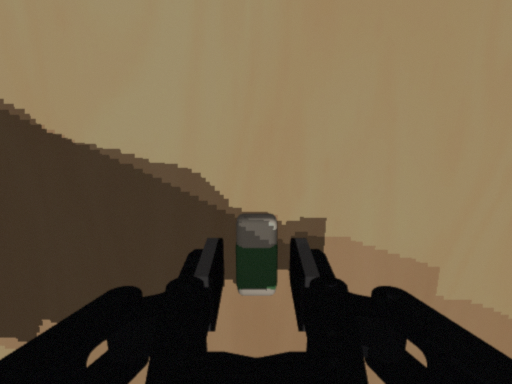

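The eraser sits centred at (256,252). At this opening the tips end about 5 mm behind the TCP, so I'll go 5 mm lower before closing.

```bash
python3 -m pendant '[{"jaw":30,"x":0,"y":0,"z":4.5,"ax":0,"ay":0,"az":0},{"jaw":30,"x":0,"y":0,"z":4.5,"ax":0,"ay":0,"az":0},{"jaw":12,"x":0,"y":0,"z":4.5,"ax":0,"ay":0,"az":0},{"jaw":12,"x":0,"y":0,"z":4.5,"ax":0,"ay":0,"az":0},{"jaw":12,"x":0,"y":0,"z":4.5,"ax":0,"ay":0,"az":0},{"jaw":12,"x":0,"y":0,"z":4.5,"ax":0,"ay":0,"az":0},{"jaw":12,"x":0,"y":0,"z":4.5,"ax":0,"ay":0,"az":0},{"jaw":12,"x":0,"y":0,"z":4.5,"ax":0,"ay":0,"az":0}]'
python3 -m pendant '[{"jaw":12,"x":0,"y":0,"z":-15,"ax":0,"ay":0,"az":0},{"jaw":12,"x":0,"y":0,"z":-40,"ax":0,"ay":0,"az":0},{"jaw":12,"x":0,"y":0,"z":-60,"ax":0,"ay":0,"az":0},{"jaw":12,"x":0,"y":0,"z":-60,"ax":0,"ay":0,"az":0},{"jaw":12,"x":0,"y":0,"z":-60,"ax":0,"ay":0,"az":0},{"jaw":12,"x":0,"y":0,"z":-60,"ax":0,"ay":0,"az":0}]'
python3 look.py w10; python3 - <<'E'
from h import *
d=np.load('w10.npz');P=(d['W']-d['pos'])@d['rot']
print(P[210:300:10,256]);go(590,300,150,13)
E
```

```text
time_s: 15.33
tool_pos: [609.3, -267.5, 2.7]
ee_rot: [[-0.029, 1.0, -0.0], [1.0, 0.029, 0.0], [0.0, -0.0, -1.0]]
contact_force: [-1.1, 0.1, -0.3]
gripper_width: 0.187
grasp_force: 59.6
time_s: 15.83
tool_pos: [609.1, -267.3, 62.1]
ee_rot: [[-0.029, 1.0, -0.001], [1.0, 0.029, 0.0], [0.0, -0.001, -1.0]]
contact_force: [-0.5, -0.3, -0.2]
gripper_width: 0.189
grasp_force: 59.6
[ 609.1 -267.3   62.1] [-0.4  0.4  0.2  1.4 -0.   1.1] 15.8333
[[  1.2  -0.   62.4]
 [ 19.3   0.   -5.4]
 [ 16.    0.   -8.7]
 [ 11.7   0.1  -9.2]
 [  6.5   0.1  -7.8]
 [  2.7   0.1  -9.7]
 [ -2.2   0.1  -9.4]
 [ -7.4   0.1  -8.7]
 [-12.3   0.1  -8.7]]
shift [567.6  -2.5 -88. ] n 13.774256716204409 joints [-0.4  0.4  0.2  1.4 -0.   1.1] t 15.8833
  turn [-0.001, -0.001, -0.198] rows 1.5835332827424975
  turn [-0.001, 0.002, 2.944] rows 23.55618342353575
```

```bash
python3 -m pendant '[{"jaw":12,"x":0,"y":0,"z":-60,"ax":0,"ay":0,"az":0},{"jaw":12,"x":568,"y":-3,"z":-88,"ax":0,"ay":0,"az":-0.23},{"jaw":12,"x":568,"y":-3,"z":-88,"ax":0,"ay":0,"az":-0.23},{"jaw":12,"x":568,"y":-3,"z":-88,"ax":0,"ay":0,"az":-0.23},{"jaw":12,"x":568,"y":-3,"z":-88,"ax":0,"ay":0,"az":-0.23},{"jaw":12,"x":568,"y":-3,"z":-88,"ax":0,"ay":0,"az":-0.23},{"jaw":12,"x":568,"y":-3,"z":-88,"ax":0,"ay":0,"az":-0.23},{"jaw":12,"x":568,"y":-3,"z":-88,"ax":0,"ay":0,"az":-0.23},{"jaw":12,"x":568,"y":-3,"z":-88,"ax":0,"ay":0,"az":-0.23},{"jaw":12,"x":568,"y":-3,"z":-88,"ax":0,"ay":0,"az":-0.23},{"jaw":12,"x":568,"y":-3,"z":-88,"ax":0,"ay":0,"az":-0.23},{"jaw":12,"x":568,"y":-3,"z":-88,"ax":0,"ay":0,"az":-0.23},{"jaw":12,"x":568,"y":-3,"z":-88,"ax":0,"ay":0,"az":-0.23},{"jaw":12,"x":568,"y":-3,"z":-88,"ax":0,"ay":0,"az":-0.23},{"jaw":12,"x":568,"y":-3,"z":-88,"ax":0,"ay":0,"az":-0.23},{"jaw":12,"x":568,"y":-3,"z":-88,"ax":0,"ay":0,"az":-0.23},{"jaw":12,"x":568,"y":-3,"z":-88,"ax":0,"ay":0,"az":-0.23},{"jaw":12,"x":568,"y":-3,"z":-88,"ax":0,"ay":0,"az":-0.23},{"jaw":12,"x":568,"y":-3,"z":-88,"ax":0,"ay":0,"az":-0.23}]'
python3 look.py w11 narrow_tray eraser wide_tray
```

```text
time_s: 17.47
tool_pos: [589.9, 299.0, 150.2]
ee_rot: [[-0.255, 0.967, -0.001], [0.967, 0.255, -0.001], [-0.0, -0.001, -1.0]]
contact_force: [-0.3, -0.6, 0.5]
gripper_width: 0.188
grasp_force: 59.6
[589.9 299.  150.2] [ 0.5  0.3  0.3  1.6 -0.   1.8] 17.4667
narrow_tray 0.86 [253.3  99.7  57.1 104.1] [604. 329.]
   tip 0.66 [278.9 153.9] [602.8 325.8]
   tip 0.62 [256.8 250.2] [607.5 233.8]
wide_tray 0.59 [ 64.5 121.5 101.2 120. ] [472.3 267.6]
   tip 0.82 [115.  181.7] [470.2 265.3]
```

View pics/w11.png

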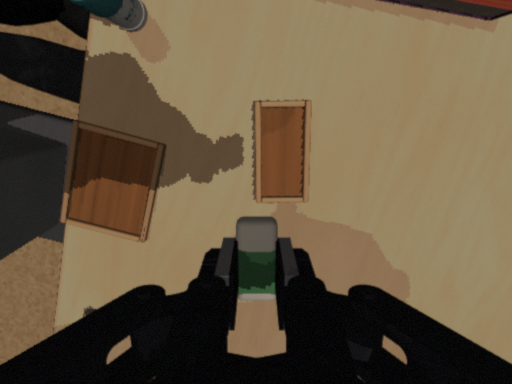

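Narrow tray at (282,150), nearly aligned with the gripper; wide tray at (114,182); glue stick at (125,12).

```bash
python3 - <<'E'
from h import *
rect('w11',(240,90,325,212),'tray');rect('w11',(55,115,175,250),'tray')
d=np.load('w11.npz');b=d['W'][0:35,80:150].reshape(-1,3);b=b[b[:,2]>30];print(b.mean(0),b.min(0),b.max(0))
go(604,328,60,16)
E
```

```text
w11 tray n 3987 c [604.5 328.9] mean [604.4 329.1   3. ] size [79.4 37.7] long-axis deg -75.0 ztop 4.488183570428104
w11 tray n 7889 c [469.5 266.2] mean [467.5 267.3   3.3] size [88.2 75.5] long-axis deg 89.2 ztop 7.439510111784432
[471.5 393.6  57.5] [460.8 388.   30. ] [476.6 405.8  87.1]
shift [23.8 20.7 90.9] n 2.3084685284575457 joints [0.5 0.3 0.3 1.6 0.  1.8] t 17.8167
  turn [0.0, -0.0, -0.021] rows 0.16828299480577041
  turn [-0.0, -0.0, 3.121] rows 24.971388673639556
```

```bash
python3 -m pendant '[{"jaw":12,"x":25,"y":21.5,"z":30,"ax":0,"ay":0,"az":0},{"jaw":12,"x":25,"y":21.5,"z":70,"ax":0,"ay":0,"az":0},{"jaw":12,"x":25,"y":21.5,"z":105,"ax":0,"ay":0,"az":0},{"jaw":12,"x":25,"y":21.5,"z":128,"ax":0,"ay":0,"az":0},{"jaw":12,"x":25,"y":21.5,"z":138,"ax":0,"ay":0,"az":0},{"jaw":12,"x":25,"y":21.5,"z":143.5,"ax":0,"ay":0,"az":0},{"jaw":12,"x":25,"y":21.5,"z":143.5,"ax":0,"ay":0,"az":0},{"jaw":12,"x":25,"y":21.5,"z":143.5,"ax":0,"ay":0,"az":0}]'
python3 -m pendant '[{"jaw":30,"x":0,"y":0,"z":0,"ax":0,"ay":0,"az":0},{"jaw":30,"x":0,"y":0,"z":0,"ax":0,"ay":0,"az":0},{"jaw":30,"x":0,"y":0,"z":0,"ax":0,"ay":0,"az":0},{"jaw":30,"x":0,"y":0,"z":-5,"ax":0,"ay":0,"az":0},{"jaw":30,"x":0,"y":0,"z":-30,"ax":0,"ay":0,"az":0},{"jaw":30,"x":0,"y":0,"z":-70,"ax":0,"ay":0,"az":0},{"jaw":60,"x":0,"y":0,"z":-110,"ax":0,"ay":0,"az":0},{"jaw":60,"x":0,"y":0,"z":-150,"ax":0,"ay":0,"az":0},{"jaw":60,"x":0,"y":0,"z":-150,"ax":0,"ay":0,"az":0}]'
python3 look.py w12 eraser narrow_tray; python3 - <<'E'
from h import *
go(467.9,-174.9,160,0)
E
```

```text
time_s: 18.48
tool_pos: [605.2, 330.2, 9.3]
ee_rot: [[-0.256, 0.967, 0.002], [0.967, 0.256, 0.001], [0.001, 0.003, -1.0]]
contact_force: [0.6, 1.3, -0.6]
gripper_width: 0.191
grasp_force: 59.7
time_s: 19.23
tool_pos: [606.4, 331.1, 168.0]
ee_rot: [[-0.256, 0.967, 0.011], [0.967, 0.256, 0.006], [0.003, 0.012, -1.0]]
contact_force: [1.0, 0.5, 1.3]
gripper_width: 0.699
grasp_force: 0.0
[606.4 331.1 168. ] [0.5 0.4 0.4 1.6 0.  1.8] 19.2333
eraser 0.97 [245.7 157.5  16.1  42. ] [606.4 329.8]
   tip 0.65 [255.3 175.6] [607.5 331.5]
   tip 0.86 [250.7 178.7] [604.1 327.6]
shift [-452.9 -260.6   -3.3] n 12.530524525823552 joints [ 0.5  0.4  0.4  1.6 -0.   1.8] t 19.4833
  turn [-0.002, 0.001, 0.259] rows 2.07247263747516
  turn [-0.001, -0.003, -2.883] rows 23.067260037610797
```

View pics/w12.png

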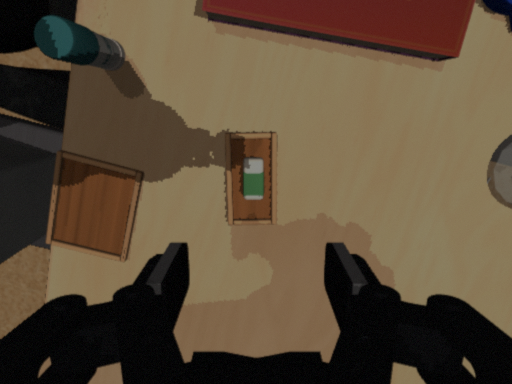

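Eraser lies lengthwise, flat in the narrow tray at (254,178). Now the stamp.

```bash
python3 - <<'E'
from h import *
go(468.5,-174.7,120,-10.3)
E
```

```text
shift [-452.8 -259.8   36.7] n 12.55143828236303 joints [ 0.5  0.4  0.4  1.6 -0.   1.8] t 19.4833
  turn [-0.002, 0.001, 0.439] rows 3.5109923630147084
  turn [-0.001, -0.003, -2.703] rows 21.628713357594375
```

```bash
python3 -m pendant '[{"jaw":50,"x":-453,"y":-260,"z":0,"ax":0,"ay":0,"az":0.439},{"jaw":50,"x":-453,"y":-260,"z":0,"ax":0,"ay":0,"az":0.439},{"jaw":50,"x":-453,"y":-260,"z":0,"ax":0,"ay":0,"az":0.439},{"jaw":50,"x":-453,"y":-260,"z":0,"ax":0,"ay":0,"az":0.439},{"jaw":50,"x":-453,"y":-260,"z":0,"ax":0,"ay":0,"az":0.439},{"jaw":50,"x":-453,"y":-260,"z":0,"ax":0,"ay":0,"az":0.439},{"jaw":50,"x":-453,"y":-260,"z":0,"ax":0,"ay":0,"az":0.439},{"jaw":50,"x":-453,"y":-260,"z":0,"ax":0,"ay":0,"az":0.439},{"jaw":50,"x":-453,"y":-260,"z":0,"ax":0,"ay":0,"az":0.439},{"jaw":50,"x":-453,"y":-260,"z":0,"ax":0,"ay":0,"az":0.439},{"jaw":50,"x":-453,"y":-260,"z":0,"ax":0,"ay":0,"az":0.439},{"jaw":50,"x":-453,"y":-260,"z":20,"ax":0,"ay":0,"az":0.439},{"jaw":50,"x":-453,"y":-260,"z":37,"ax":0,"ay":0,"az":0.439},{"jaw":50,"x":-453,"y":-260,"z":37,"ax":0,"ay":0,"az":0.439},{"jaw":50,"x":-453,"y":-260,"z":37,"ax":0,"ay":0,"az":0.439},{"jaw":50,"x":-453,"y":-260,"z":37,"ax":0,"ay":0,"az":0.439},{"jaw":50,"x":-453,"y":-260,"z":37,"ax":0,"ay":0,"az":0.439}]'
python3 look.py w13 stamp; python3 - <<'E'
from h import *
d=np.load('w13.npz');W=d['W'];b=W[150:300,180:330].reshape(-1,3)
s=b[(b[:,2]>9)&(b[:,2]<17)];print('base',cv2.minAreaRect(s[:,:2].astype(np.float32)),s.mean(0))
h=b[(b[:,2]>45)&(b[:,2]<62)];print('handle',h.mean(0),h.min(0),h.max(0))
go(468.5,-174.7,24,-10.3)
E
```

```text
time_s: 20.9
tool_pos: [469.4, -173.8, 120.7]
ee_rot: [[0.178, 0.984, 0.0], [0.984, -0.178, 0.0], [0.0, 0.0, -1.0]]
contact_force: [-0.0, -0.3, 0.5]
gripper_width: 0.585
grasp_force: 0.0
[ 469.4 -173.8  120.7] [-0.3 -0.  -0.2  1.4  0.   1.4] 20.9
stamp 0.94 [234.8 161.3  41.5  65.1] [ 468.5 -176.6]
   tip 0.65 [252.4 192.4] [ 466.  -176.6]
base ((468.0899658203125, -174.15040588378906), (44.79326248168945, 29.73746681213379), 78.9078598022461) [ 469.2 -168.3   14.2]
handle [ 468.1 -173.2   52.9] [ 458.9 -183.8   45.3] [ 477.3 -165.4   56.5]
shift [-1.1 -0.9 96.9] n 2.3237160186255257 joints [-0.3 -0.1 -0.2  1.4  0.   1.4] t 21.05
  turn [0.001, 0.0, 0.001] rows 0.013243559452892321
  turn [-0.0, 0.001, -3.14] rows 25.12855464742378
```

View pics/w13.png

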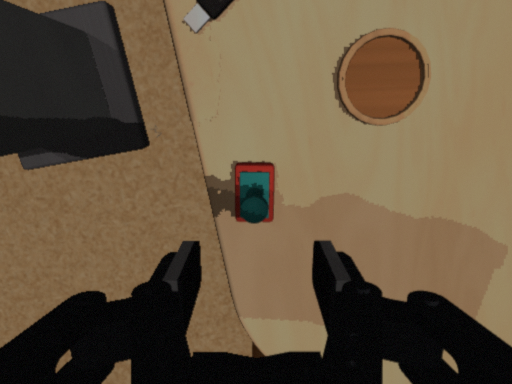

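Stamp upright at (254,192) with the knob centred between the fingers. Descending to grip the handle.

```bash
python3 -m pendant '[{"jaw":50,"x":-0.5,"y":-1,"z":30,"ax":0,"ay":0,"az":0},{"jaw":40,"x":-0.5,"y":-1,"z":60,"ax":0,"ay":0,"az":0},{"jaw":32,"x":-0.5,"y":-1,"z":85,"ax":0,"ay":0,"az":0},{"jaw":32,"x":-0.5,"y":-1,"z":96,"ax":0,"ay":0,"az":0},{"jaw":32,"x":-0.5,"y":-1,"z":96,"ax":0,"ay":0,"az":0},{"jaw":8,"x":-0.5,"y":-1,"z":96,"ax":0,"ay":0,"az":0},{"jaw":8,"x":-0.5,"y":-1,"z":96,"ax":0,"ay":0,"az":0},{"jaw":8,"x":-0.5,"y":-1,"z":96,"ax":0,"ay":0,"az":0},{"jaw":8,"x":-0.5,"y":-1,"z":96,"ax":0,"ay":0,"az":0},{"jaw":8,"x":-0.5,"y":-1,"z":96,"ax":0,"ay":0,"az":0},{"jaw":8,"x":-0.5,"y":-1,"z":96,"ax":0,"ay":0,"az":0}]'
python3 -m pendant '[{"jaw":8,"x":0,"y":0,"z":-15,"ax":0,"ay":0,"az":0},{"jaw":8,"x":0,"y":0,"z":-45,"ax":0,"ay":0,"az":0},{"jaw":8,"x":0,"y":0,"z":-80,"ax":0,"ay":0,"az":0},{"jaw":8,"x":0,"y":0,"z":-105,"ax":0,"ay":0,"az":0},{"jaw":8,"x":0,"y":0,"z":-105,"ax":0,"ay":0,"az":0},{"jaw":8,"x":0,"y":0,"z":-105,"ax":0,"ay":0,"az":0}]'
python3 look.py w14; python3 - <<'E'
from h import *
d=np.load('w14.npz');P=(d['W']-d['pos'])@d['rot'];s=d['pixels'].astype(int);m=(s[...,0]>2*s[...,1])&(s[...,0]>60);q=P[m];q=q[np.isfinite(q[:,0])];print(len(q),np.percentile(q,[2,50,98],axis=0))
go(469.5,225,130,-1)
E
```

```text
time_s: 21.97
tool_pos: [468.5, -175.1, 25.4]
ee_rot: [[0.179, 0.984, 0.002], [0.984, -0.179, -0.001], [-0.0, 0.002, -1.0]]
contact_force: [-0.8, 0.2, 5.8]
gripper_width: 0.193
grasp_force: 59.1
time_s: 22.47
tool_pos: [468.7, -175.3, 130.8]
ee_rot: [[0.179, 0.984, 0.003], [0.984, -0.179, -0.001], [-0.001, 0.003, -1.0]]
contact_force: [0.1, 0.4, -1.1]
gripper_width: 0.191
grasp_force: 58.9
[ 468.7 -175.3  130.8] [-0.4 -0.1 -0.2  1.5 -0.   1.4] 22.4667
1107 [[  8.1 -14.4  10.6]
 [ 19.9  -0.9  12.3]
 [ 23.   13.8  17.4]]
shift [393.8 -70.1  -0.8] n 9.591694708718641 joints [-0.4 -0.1 -0.2  1.5  0.   1.4] t 22.5167
  turn [0.001, 0.0, -0.163] rows 1.3012181837395314
  turn [0.0, -0.001, 2.979] rows 23.83845410102476
```

View pics/w14.png

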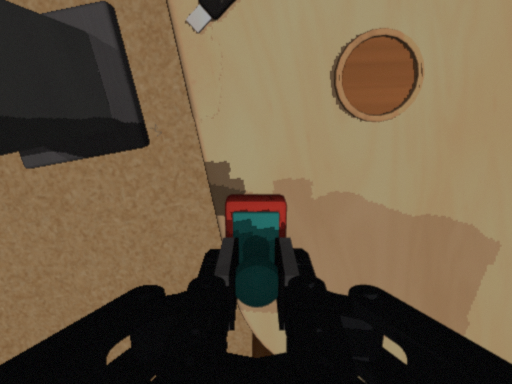

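Stamp held level: red base at (256,210) below the fingertips. Moving over the wide tray.

```bash
python3 -m pendant '[{"jaw":8,"x":434,"y":-78,"z":0,"ax":0,"ay":0,"az":-0.163},{"jaw":8,"x":434,"y":-78,"z":0,"ax":0,"ay":0,"az":-0.163},{"jaw":8,"x":434,"y":-78,"z":0,"ax":0,"ay":0,"az":-0.163},{"jaw":8,"x":434,"y":-78,"z":0,"ax":0,"ay":0,"az":-0.163},{"jaw":8,"x":434,"y":-78,"z":0,"ax":0,"ay":0,"az":-0.163},{"jaw":8,"x":434,"y":-78,"z":0,"ax":0,"ay":0,"az":-0.163},{"jaw":8,"x":434,"y":-78,"z":0,"ax":0,"ay":0,"az":-0.163},{"jaw":8,"x":434,"y":-78,"z":0,"ax":0,"ay":0,"az":-0.163},{"jaw":8,"x":434,"y":-78,"z":0,"ax":0,"ay":0,"az":-0.163},{"jaw":8,"x":434,"y":-78,"z":0,"ax":0,"ay":0,"az":-0.163},{"jaw":8,"x":434,"y":-78,"z":0,"ax":0,"ay":0,"az":-0.163},{"jaw":8,"x":434,"y":-78,"z":0,"ax":0,"ay":0,"az":-0.163},{"jaw":8,"x":434,"y":-78,"z":0,"ax":0,"ay":0,"az":-0.163},{"jaw":8,"x":434,"y":-78,"z":0,"ax":0,"ay":0,"az":-0.163},{"jaw":8,"x":434,"y":-78,"z":0,"ax":0,"ay":0,"az":-0.163}]'
python3 look.py w15 wide_tray; python3 - <<'E'
from h import *
d=np.load('w15.npz');P=(d['W']-d['pos'])@d['rot'];s=d['pixels'].astype(int);m=(s[...,0]>2*s[...,1])&(s[...,0]>60)&(P[...,2]<40);q=P[m];q=q[np.isfinite(q[:,0])];print(len(q),np.percentile(q,[2,50,98],axis=0))
go(469.5,265.3,29,-1)
E
```

```text
time_s: 23.77
tool_pos: [468.6, 265.0, 128.6]
ee_rot: [[0.018, 1.0, -0.001], [1.0, -0.018, -0.001], [-0.001, -0.001, -1.0]]
contact_force: [1.0, 0.2, -0.5]
gripper_width: 0.191
grasp_force: 58.9
[468.6 265.  128.6] [ 0.5  0.1 -0.1  1.5 -0.   2.1] 23.7667
wide_tray 0.81 [208.8 129.5  95.7 111.6] [469.  266.8]
1346 [[  5.5 -14.8  10.6]
 [ 20.   -0.4  12.4]
 [ 23.   14.   21. ]]
shift [  0.2   0.5 100.3] n 2.405071048124559 joints [ 0.5  0.1 -0.1  1.5 -0.   2.1] t 23.9167
  turn [0.0, 0.0, -0.001] rows 0.008603433185327197
  turn [0.0, -0.0, 3.141] rows 25.131081859476105
```

View pics/w15.png

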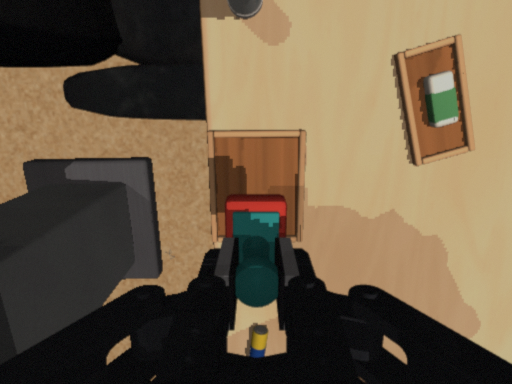

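Tray at (257,185), square to the gripper, stamp above its centre. My 14 views are used up, so from here I check by numbers only. Lowering and releasing.

```bash
python3 -m pendant '[{"jaw":8,"x":0,"y":0.5,"z":35,"ax":0,"ay":0,"az":0},{"jaw":8,"x":0,"y":0.5,"z":70,"ax":0,"ay":0,"az":0},{"jaw":8,"x":0,"y":0.5,"z":90,"ax":0,"ay":0,"az":0},{"jaw":8,"x":0,"y":0.5,"z":97,"ax":0,"ay":0,"az":0},{"jaw":8,"x":0,"y":0.5,"z":99,"ax":0,"ay":0,"az":0},{"jaw":8,"x":0,"y":0.5,"z":99,"ax":0,"ay":0,"az":0},{"jaw":8,"x":0,"y":0.5,"z":99,"ax":0,"ay":0,"az":0},{"jaw":8,"x":0,"y":0.5,"z":99,"ax":0,"ay":0,"az":0}]'
```

```text
time_s: 24.58
tool_pos: [470.3, 266.5, 32.0]
ee_rot: [[0.017, 1.0, 0.002], [1.0, -0.017, 0.001], [0.001, 0.002, -1.0]]
contact_force: [0.4, 0.3, -1.2]
gripper_width: 0.191
grasp_force: 59.1
```

```bash
python3 -m pendant '[{"jaw":8,"x":0,"y":0,"z":1,"ax":0,"ay":0,"az":0},{"jaw":8,"x":0,"y":0,"z":1,"ax":0,"ay":0,"az":0},{"jaw":8,"x":0,"y":0,"z":1,"ax":0,"ay":0,"az":0}]'
```

```text
time_s: 24.83
tool_pos: [469.5, 266.2, 29.7]
ee_rot: [[0.017, 1.0, 0.0], [1.0, -0.017, 0.0], [0.0, 0.0, -1.0]]
contact_force: [-0.6, -0.1, -0.2]
gripper_width: 0.191
grasp_force: 59.1
```

```bash
python3 -m pendant '[{"jaw":8,"x":0,"y":0,"z":1,"ax":0,"ay":0,"az":0},{"jaw":8,"x":0,"y":0,"z":1,"ax":0,"ay":0,"az":0},{"jaw":36,"x":0,"y":0,"z":1,"ax":0,"ay":0,"az":0},{"jaw":36,"x":0,"y":0,"z":1,"ax":0,"ay":0,"az":0},{"jaw":36,"x":0,"y":0,"z":1,"ax":0,"ay":0,"az":0},{"jaw":36,"x":0,"y":0,"z":1,"ax":0,"ay":0,"az":0},{"jaw":40,"x":0,"y":0,"z":-10,"ax":0,"ay":0,"az":0},{"jaw":40,"x":0,"y":0,"z":-40,"ax":0,"ay":0,"az":0},{"jaw":50,"x":0,"y":0,"z":-80,"ax":0,"ay":0,"az":0},{"jaw":60,"x":0,"y":0,"z":-120,"ax":0,"ay":0,"az":0},{"jaw":60,"x":0,"y":0,"z":-160,"ax":0,"ay":0,"az":0},{"jaw":60,"x":0,"y":0,"z":-160,"ax":0,"ay":0,"az":0},{"jaw":60,"x":0,"y":0,"z":-160,"ax":0,"ay":0,"az":0}]'
python3 look.py w16 stamp wide_tray glue_stick
python3 - <<'E'
from h import *
d=np.load('w16.npz');W=d['W'];f=W.reshape(-1,3);near=(abs(f[:,0]-469)<45)&(abs(f[:,1]-265)<45)
b=f[near]
h=b[(b[:,2]>42)&(b[:,2]<75)];print('handle',h.mean(0),h.min(0),h.max(0))
s=b[(b[:,2]>12)&(b[:,2]<23)];print('base',cv2.minAreaRect(s[:,:2].astype(np.float32)),np.percentile(s[:,2],[10,50,90]))
g=f[(f[:,0]>420)&(f[:,0]<520)&(f[:,1]>350)&(f[:,1]<440)&(f[:,2]>20)&(f[:,2]<100)]
if len(g):
  t=g[g[:,2]>80];print('glue',len(g),g.min(0),g.max(0),'top',len(t),t.mean(0) if len(t) else '')
E
```

```text
time_s: 25.92
tool_pos: [470.4, 266.6, 192.9]
ee_rot: [[0.017, 1.0, 0.005], [1.0, -0.017, 0.003], [0.003, 0.005, -1.0]]
contact_force: [0.6, 0.3, 0.3]
gripper_width: 0.703
grasp_force: 0.0
[470.4 266.6 192.9] [ 0.5  0.1  0.1  1.6 -0.   2.1] 25.9167
stamp 0.95 [236.5 148.2  34.   51.8] [468.6 264.1]
   tip 0.96 [250.7 174.3] [465.7 262.6]
wide_tray 0.64 [217.4 127.8  74.5  92.1] [469.7 264.3]
glue_stick 0.84 [222.7   0.4  39.2  37.5] [461.4 402.4]
   tip 0.56 [242.8  23.3] [461.6 400.3]
handle [468.9 267.2  55.9] [459.8 257.2  47.4] [477.9 275.5  59.5]
base ((468.85467529296875, 265.9058837890625), (46.65746307373047, 29.373668670654297), 89.71389770507812) [15.1 17.2 20.3]
glue 953 [450.7 387.9  20.6] [475.3 398.1  88.2] top 508 [463.1 393.5  85.3]
```

Stamp stands upright in the wide tray (base top at z 17, handle over the base, aligned with the tray). Now the glue stick at about (463,400).

```bash
python3 -m pendant '[{"jaw":60,"x":40,"y":-5,"z":0,"ax":0,"ay":0,"az":0},{"jaw":60,"x":80,"y":-5,"z":0,"ax":0,"ay":0,"az":0},{"jaw":60,"x":110,"y":-5,"z":0,"ax":0,"ay":0,"az":0},{"jaw":60,"x":115,"y":-5,"z":0,"ax":0,"ay":0,"az":0},{"jaw":60,"x":115,"y":-5,"z":0,"ax":0,"ay":0,"az":0},{"jaw":60,"x":115,"y":-5,"z":0,"ax":0,"ay":0,"az":0}]'
python3 look.py w17 glue_stick
python3 - <<'E'
from h import *
d=np.load('w17.npz');W=d['W'];f=W.reshape(-1,3)
g=f[(f[:,0]>400)&(f[:,0]<530)&(f[:,1]>350)&(f[:,1]<450)&(f[:,2]>15)&(f[:,2]<100)]
t=g[g[:,2]>82];print('glue',len(g),g.min(0),g.max(0),'top',len(t),t.min(0),t.max(0),cv2.minEnclosingCircle(t[:,:2].astype(np.float32)))
go(463,400,120,-1);go(463,400,33,-1)
E
```

```text
time_s: 26.77
tool_pos: [466.0, 380.8, 188.6]
ee_rot: [[0.016, 1.0, -0.001], [1.0, -0.016, -0.001], [-0.001, -0.001, -1.0]]
contact_force: [0.2, -0.6, 0.6]
gripper_width: 0.705
grasp_force: 0.0
[466.  380.8 188.6] [ 0.7  0.2  0.2  1.6 -0.   2.3] 26.7667
glue_stick 0.59 [235.4 137.7  35.6  46.4] [463.1 391.4]
   tip 0.77 [251.7 153.6] [461.7 397.6]
glue 1171 [450.6 389.   15.6] [475.6 413.9  88.2] top 916 [450.7 389.   82.3] [475.6 413.6  88.2] ((463.063232421875, 400.9645690917969), 12.682754516601562)
shift [20.  -3.8 69.4] n 1.7352311359462902 joints [ 0.7  0.2  0.2  1.6 -0.   2.3] t 26.9167
  turn [0.0, 0.0, -0.001] rows 0.005741881135690617
  turn [0.0, -0.0, 3.141] rows 25.1340938768482
shift [ 20.   -3.8 156.4] n 3.7832875164527087 joints [ 0.7  0.2  0.2  1.6 -0.   2.3] t 26.9167
  turn [0.0, 0.0, -0.001] rows 0.005741881135690617
  turn [0.0, -0.0, 3.141] rows 25.1340938768482
```

```bash
python3 -m pendant '[{"jaw":60,"x":21,"y":-3.5,"z":0,"ax":0,"ay":0,"az":0},{"jaw":60,"x":21,"y":-3.5,"z":35,"ax":0,"ay":0,"az":0},{"jaw":60,"x":21,"y":-3.5,"z":65,"ax":0,"ay":0,"az":0},{"jaw":50,"x":21,"y":-3.5,"z":95,"ax":0,"ay":0,"az":0},{"jaw":45,"x":21,"y":-3.5,"z":125,"ax":0,"ay":0,"az":0},{"jaw":40,"x":21,"y":-3.5,"z":148,"ax":0,"ay":0,"az":0},{"jaw":40,"x":21,"y":-3.5,"z":156,"ax":0,"ay":0,"az":0},{"jaw":40,"x":21,"y":-3.5,"z":156,"ax":0,"ay":0,"az":0},{"jaw":40,"x":21,"y":-3.5,"z":156,"ax":0,"ay":0,"az":0},{"jaw":15,"x":21,"y":-3.5,"z":156,"ax":0,"ay":0,"az":0},{"jaw":15,"x":21,"y":-3.5,"z":156,"ax":0,"ay":0,"az":0},{"jaw":15,"x":21,"y":-3.5,"z":156,"ax":0,"ay":0,"az":0},{"jaw":15,"x":21,"y":-3.5,"z":156,"ax":0,"ay":0,"az":0},{"jaw":15,"x":21,"y":-3.5,"z":156,"ax":0,"ay":0,"az":0},{"jaw":15,"x":21,"y":-3.5,"z":156,"ax":0,"ay":0,"az":0}]'
python3 -m pendant '[{"jaw":15,"x":0,"y":0,"z":-15,"ax":0,"ay":0,"az":0},{"jaw":15,"x":0,"y":0,"z":-45,"ax":0,"ay":0,"az":0},{"jaw":15,"x":0,"y":0,"z":-80,"ax":0,"ay":0,"az":0},{"jaw":15,"x":0,"y":0,"z":-120,"ax":0,"ay":0,"az":0},{"jaw":15,"x":0,"y":0,"z":-130,"ax":0,"ay":0,"az":0},{"jaw":15,"x":0,"y":0,"z":-130,"ax":0,"ay":0,"az":0},{"jaw":15,"x":0,"y":0,"z":-130,"ax":0,"ay":0,"az":0}]'
python3 look.py w18 glue_stick; python3 - <<'E'
from h import *
go(573.5,-108.8,160,8);go(573.5,-108.8,40,8)
E
```

```text
time_s: 28.17
tool_pos: [464.0, 402.9, 35.6]
ee_rot: [[0.017, 1.0, 0.003], [1.0, -0.017, 0.002], [0.002, 0.003, -1.0]]
contact_force: [-1.2, -1.3, 6.6]
gripper_width: 0.292
grasp_force: 58.5
time_s: 28.75
tool_pos: [463.6, 402.6, 164.4]
ee_rot: [[0.017, 1.0, 0.002], [1.0, -0.017, 0.002], [0.002, 0.002, -1.0]]
contact_force: [-0.4, 1.5, -1.1]
gripper_width: 0.284
grasp_force: 58.7
[463.6 402.6 164.4] [ 0.7  0.2  0.2  1.6 -0.   2.3] 28.75
glue_stick 0.8 [220.1 211.1  77.2 144.2] [464.6 296.2]
   tip 0.82 [256.2 233.2] [463.  346.6]
shift [-508.6  119.4    2.3] n 12.529741073836712 joints [0.7 0.2 0.2 1.6 0.  2.3] t 28.9
  turn [-0.002, 0.001, -0.157] rows 1.2536320190050332
  turn [0.002, 0.002, 2.985] rows 23.886143608951976
shift [-508.5  119.6  122.3] n 12.865730914397714 joints [0.7 0.2 0.2 1.6 0.  2.3] t 28.9
  turn [-0.002, 0.001, -0.157] rows 1.2536320190050332
  turn [0.002, 0.002, 2.985] rows 23.886143608951976
```

```bash
python3 - <<'E'
from h import *
rect('w14',(325,20,435,130),'tray');rect('w13',(325,20,435,130),'tray')
E
python3 -m pendant '[{"jaw":15,"x":-510,"y":119,"z":0,"ax":0,"ay":0,"az":-0.157},{"jaw":15,"x":-510,"y":119,"z":0,"ax":0,"ay":0,"az":-0.157},{"jaw":15,"x":-510,"y":119,"z":0,"ax":0,"ay":0,"az":-0.157},{"jaw":15,"x":-510,"y":119,"z":0,"ax":0,"ay":0,"az":-0.157},{"jaw":15,"x":-510,"y":119,"z":0,"ax":0,"ay":0,"az":-0.157},{"jaw":15,"x":-510,"y":119,"z":0,"ax":0,"ay":0,"az":-0.157},{"jaw":15,"x":-510,"y":119,"z":0,"ax":0,"ay":0,"az":-0.157},{"jaw":15,"x":-510,"y":119,"z":0,"ax":0,"ay":0,"az":-0.157},{"jaw":15,"x":-510,"y":119,"z":0,"ax":0,"ay":0,"az":-0.157},{"jaw":15,"x":-510,"y":119,"z":0,"ax":0,"ay":0,"az":-0.157},{"jaw":15,"x":-510,"y":119,"z":0,"ax":0,"ay":0,"az":-0.157},{"jaw":15,"x":-510,"y":119,"z":0,"ax":0,"ay":0,"az":-0.157},{"jaw":15,"x":-510,"y":119,"z":0,"ax":0,"ay":0,"az":-0.157},{"jaw":15,"x":-510,"y":119,"z":0,"ax":0,"ay":0,"az":-0.157},{"jaw":15,"x":-510,"y":119,"z":0,"ax":0,"ay":0,"az":-0.157},{"jaw":15,"x":-510,"y":119,"z":0,"ax":0,"ay":0,"az":-0.157},{"jaw":15,"x":-510,"y":119,"z":0,"ax":0,"ay":0,"az":-0.157},{"jaw":15,"x":-510,"y":119,"z":0,"ax":0,"ay":0,"az":-0.157}]'
python3 look.py w19 round_dish; python3 - <<'E'
from h import *
d=np.load('w19.npz');P=(d['W']-d['pos'])@d['rot']
q=P[(P[...,2]<45)&(P[...,2]>0)&(abs(P[...,1])<25)];print('below TCP',len(q),np.percentile(q,[1,50,99],axis=0))
go(573.2,-109,50,8)
E
```

```text
w14 tray n 4736 c [ 573.6 -108.5] mean [ 574.4 -107.7    3.2] size [56.4 56.4] long-axis deg -74.7 ztop 4.619582603137658
w13 tray n 5164 c [ 573.5 -108.5] mean [ 574.5 -107.7    3.3] size [57.1 56. ] long-axis deg -17.5 ztop 4.811619132261815
time_s: 30.4
tool_pos: [573.3, -108.6, 163.2]
ee_rot: [[-0.141, 0.99, -0.0], [0.99, 0.141, 0.0], [0.0, -0.0, -1.0]]
contact_force: [0.0, 1.2, 0.0]
gripper_width: 0.287
grasp_force: 58.8
[ 573.3 -108.6  163.2] [-0.2  0.1  0.1  1.5  0.   1.2] 30.4
round_dish 0.61 [218.6 144.6  74.4  67.6] [ 573.  -109.1]
   tip 0.9 [256.5 176.9] [ 573.6 -109. ]
below TCP 1153 [[ -0.  -12.2   0.3]
 [  8.9  -0.6  16.5]
 [ 10.8  11.2  34.4]]
shift [ -0.   -0.3 113.4] n 2.7198187766898463 joints [-0.2  0.1  0.1  1.5  0.   1.2] t 30.55
  turn [0.0, 0.0, 0.002] rows 0.013155449120013485
  turn [-0.0, 0.0, -3.14] rows 25.126601713847506
```

```bash
python3 -m pendant '[{"jaw":15,"x":1,"y":0,"z":40,"ax":0,"ay":0,"az":0},{"jaw":15,"x":1,"y":0,"z":80,"ax":0,"ay":0,"az":0},{"jaw":15,"x":1,"y":0,"z":105,"ax":0,"ay":0,"az":0},{"jaw":15,"x":1,"y":0,"z":118,"ax":0,"ay":0,"az":0},{"jaw":15,"x":1,"y":0,"z":123,"ax":0,"ay":0,"az":0},{"jaw":15,"x":1,"y":0,"z":123,"ax":0,"ay":0,"az":0},{"jaw":15,"x":1,"y":0,"z":123,"ax":0,"ay":0,"az":0},{"jaw":15,"x":1,"y":0,"z":123,"ax":0,"ay":0,"az":0},{"jaw":15,"x":1,"y":0,"z":123,"ax":0,"ay":0,"az":0},{"jaw":15,"x":1,"y":0,"z":123,"ax":0,"ay":0,"az":0},{"jaw":15,"x":1,"y":0,"z":123,"ax":0,"ay":0,"az":0}]'
python3 look.py w20; python3 - <<'E'
from h import *
d=np.load('w20.npz');W=d['W'];print(np.array(get_obs()['contact_force']))
for r in range(150,250,6): print(r,W[r,256])
E
```

```text
time_s: 31.47
tool_pos: [573.6, -108.8, 40.8]
ee_rot: [[-0.14, 0.99, 0.001], [0.99, 0.14, -0.0], [-0.0, 0.001, -1.0]]
contact_force: [-0.4, 0.4, -1.2]
gripper_width: 0.29
grasp_force: 58.8
[ 573.6 -108.8   40.8] [-0.2  0.2 -0.1  1.3  0.   1.2] 31.4667
[-0.  -0.6 -0.2]
150 [567.7 -67.1   0.2]
156 [568.1 -70.2   0.7]
162 [568.6 -73.7  -1.1]
168 [569.  -76.1   3.4]
174 [569.3 -78.5   7.5]
180 [569.9 -82.3   4.6]
186 [570.4 -86.2   2.4]
192 [570.8 -89.2   3.7]
198 [571.3 -92.7   3.2]
204 [571.8 -96.2   2.9]
210 [572.2 -98.5   6.4]
216 [572.2 -98.7  15.7]
222 [572.1 -98.3  25.5]
228 [572.2 -98.8  32.4]
234 [572.2 -98.8  39.6]
240 [572.2 -98.7  46.6]
246 [572.1 -98.2  54. ]
```

```bash
python3 -m pendant '[{"jaw":15,"x":0,"y":0,"z":1,"ax":0,"ay":0,"az":0},{"jaw":15,"x":0,"y":0,"z":1.5,"ax":0,"ay":0,"az":0},{"jaw":15,"x":0,"y":0,"z":1.5,"ax":0,"ay":0,"az":0},{"jaw":15,"x":0,"y":0,"z":1.5,"ax":0,"ay":0,"az":0}]'
```

```text
time_s: 31.85
tool_pos: [573.3, -108.8, 38.8]
ee_rot: [[-0.14, 0.99, 0.0], [0.99, 0.14, 0.0], [0.0, 0.0, -1.0]]
contact_force: [-0.3, -0.7, -0.3]
gripper_width: 0.288
grasp_force: 58.8
```

```bash
python3 -m pendant '[{"jaw":28,"x":0,"y":0,"z":0.3,"ax":0,"ay":0,"az":0},{"jaw":32,"x":0,"y":0,"z":0.3,"ax":0,"ay":0,"az":0},{"jaw":38,"x":0,"y":0,"z":0.3,"ax":0,"ay":0,"az":0},{"jaw":45,"x":0,"y":0,"z":0.3,"ax":0,"ay":0,"az":0},{"jaw":45,"x":0,"y":0,"z":0.3,"ax":0,"ay":0,"az":0},{"jaw":45,"x":0,"y":0,"z":0.3,"ax":0,"ay":0,"az":0},{"jaw":45,"x":0,"y":0,"z":-15,"ax":0,"ay":0,"az":0},{"jaw":45,"x":0,"y":0,"z":-45,"ax":0,"ay":0,"az":0},{"jaw":50,"x":0,"y":0,"z":-80,"ax":0,"ay":0,"az":0},{"jaw":60,"x":0,"y":0,"z":-120,"ax":0,"ay":0,"az":0},{"jaw":60,"x":0,"y":0,"z":-160,"ax":0,"ay":0,"az":0},{"jaw":60,"x":0,"y":0,"z":-160,"ax":0,"ay":0,"az":0},{"jaw":60,"x":0,"y":0,"z":-160,"ax":0,"ay":0,"az":0},{"jaw":60,"x":0,"y":0,"z":-160,"ax":0,"ay":0,"az":0}]'
python3 look.py w21 glue_stick round_dish usb_stick; python3 - <<'E'
from h import *
f=np.load('w21.npz')['W'].reshape(-1,3)
g=f[(abs(f[:,0]-573)<40)&(abs(f[:,1]+109)<40)&(f[:,2]>12)&(f[:,2]<105)]
t=g[g[:,2]>84];print(g.min(0),g.max(0),'top',len(t),t[:,2].mean(),cv2.minEnclosingCircle(t[:,:2].astype(np.float32)))
p=capture('top');W=cloud(p)
def box(n,c,lo,hi,r=45):
    f=W.reshape(-1,3);b=f[(abs(f[:,0]-c[0])<r)&(abs(f[:,1]-c[1])<r)&(f[:,2]>lo)&(f[:,2]<hi)]
    print(n,len(b),b.mean(0) if len(b) else '',b.max(0) if len(b) else '')
box('sharp',(561,50),11,25,25);box('eraser',(605,329),11,25,30);box('stamp',(469,266),40,75);box('usb',(468,-36),5,14,35);box('batt',(469,109),9,20,35)
for n in ('usb_stick','battery'):
    for d in find_in(n,p)[:2]:
        l,t,w,h=d['extent'];print(n,round(d['confidence'],2),np.array(d['extent']))
E
```

```text
time_s: 33.02
tool_pos: [573.3, -108.8, 198.4]
ee_rot: [[-0.14, 0.99, -0.0], [0.99, 0.14, -0.0], [0.0, -0.0, -1.0]]
contact_force: [0.5, 0.5, -1.0]
gripper_width: 0.702
grasp_force: 0.0
[ 573.3 -108.8  198.4] [-0.2  0.2  0.2  1.6 -0.   1.2] 33.0167
glue_stick 0.67 [238.4 160.9  34.   49.4] [ 574.7 -124.9]
   tip 0.59 [255.2 171.6] [ 572.7 -111.9]
round_dish 0.57 [221.6 138.3  65.7  60.5] [ 571.4 -107.7]
   tip 0.73 [254.7 170. ] [ 572.  -110.4]
usb_stick 0.77 [128.8  58.4  53.7  38. ] [468.9 -35.5]
   tip 0.64 [155.6  77.2] [467.1 -35.2]
[ 560.  -123.    12.1] [585.2 -97.5  91.5] top 826 88.71684805485916 ((572.86767578125, -110.5229263305664), 12.765351295471191)
sharp 25 [558.8  57.2  16.6] [580.5  74.7  22.1]
eraser 78 [603.7 329.9  14.9] [631.2 356.   19.6]
stamp 35 [467.  265.6  55.7] [476.1 275.9  61.3]
usb 0  
batt 66 [464.8 110.1  14.2] [474.  132.5  19.8]
```

```bash
python3 -c "
from station import *
print(job_done())"
```

```text
the job is handed in; nothing more can be done
None
```

I put the sharpener, eraser, stamp and glue stick in their trays in the order asked and handed the job in at about 33 s; the glue stick's standing and the final positions were checked by depth measurements only, as my 14 picture views were used up, and the USB stick and battery measured where they were.

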